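# Load a mortar half-prism into a spring-fed specimen magazine and close its rail

### The job

Load the mortar half-prism into the channel of the specimen magazine: holding it level and lengthwise, just above the low front lip, push it back against the spring follower until its front end clears the lip, let it down flat on the channel floor so that the spring keeps it behind the lip, and let go of it. Then slide the retaining rail over it fully home. Feel your way and push gently (neither the follower nor the rail may be rammed against its stop; keep every push under 30 N), and leave the tin, the bottle and the beaker alone.

Things in the scene. Friction and masses are not known exactly. Their poses are not given: they have to be found in the camera images.
- prism: Work piece: the grey mortar half-prism nearest the robot (others lie far back), a solid block 40 mm wide (its x), 64 mm long (its y), 40 mm high, 0.16 to 0.32 kg. Origin: centre of its underside, z up; its ends are alike. Grip it firmly across the 40 mm width by its upper 20 mm: the channel walls take the lower 16 mm.
- magazine: Grey base plate fixed to the worktop, carrying channel, follower and rail. Origin on its underside below the channel's middle (mean setting); x along the channel from front lip to follower, z up. Plate x -67 to 117, y +-52, 6 mm thick. Rail guide bars at y +-41 to 48, x -6 to 106, up to z 18 mm. Seated prism: underside z 12, top z 52, middle within 9 mm of x 0, spring holding it to the lip.
- channel_floor (a point): Middle of the channel floor at mean setting (magazine x 0, z 12 mm). Aluminium channel, open above: walls 43 mm apart up to z 28, then lead-ins sloping outward (48 mm apart at z 31). Lip, walls and follower are one unit clamped anywhere up to 8 mm toward +x or -x of the mean setting; this is not measured and does not change in work: find it by touching the follower.
- lip_top (a point): Top of the lip's inner face at mean setting (magazine x -32, z 20 mm): an upright stop 6 mm thick at the channel's front end, 8 mm above the floor. The true lip is up to 8 mm off in x, as the whole channel. Lip to free follower is 54 mm, so the 64 mm prism must push the follower back at least 10 mm to go down behind the lip.
- follower_face (a point): Where the free follower's face is at mean setting (magazine x 22, z 24 mm); the point does not move with it, the true face is up to 8 mm off in x, as the whole channel. Upright steel face 40 mm wide, z 13 to 36 mm, sprung: slides toward +x, 3 N when free and 0.4 N more per mm; solid end stop at 14 mm (about 9 N).
- rail (a joint): Retaining rail: steel bridge 40 mm long (x), 79 wide (y), underside z 54.5, top z 59.5 mm, on side legs at y +-34 to 39, sliding along the magazine's x. Value in m: 0 = fully home at its solid stop (bridge over x 2 to 42 mm), grows toward +x; starts about 0.05. Needs about 4 N, stays where left. Passes 2.5 mm above a seated prism; a prism still on the lip blocks it.
- rail_tab (a point): Top centre of the rail's upright push tab, a dark steel block 10 mm thick (magazine x), 34 mm wide (y), 25 mm high above the bridge; the point is at z 85 mm and at x 30 mm + rail value in the magazine's frame, and moves with the rail.
- sample_tin: Bystander: the nearest white lidded round tin, 64 mm across, 40 mm high; origin at the centre of its underside. It and the prism may stand in either of two places.
- small_bottle: Bystander: the nearest dark brown bottle with black cap, 41 mm across, 68 mm high; origin at the centre of its underside.
- low_beaker: Bystander: the nearest low clear glass beaker, 80 mm across, 97 mm high; origin at the centre of its underside.
There are look-alikes about, which are no part of the job. What is shaped like the prism but blue or orange is not meant.

How it is judged:
By the outcome, as a careful person would: the job done as asked, in the order asked, and still so for the second after the job is handed in, with the robot touching nothing.
It also fails if it takes over 61 s, if anything falls off the work surface, if the arm or the gripper's body presses on something with over 40 N, if the wrist force passes 120 N, or if a joint passes its speed limit or range.

### The arm

A 7-joint arm with a two-finger parallel gripper is mounted at the origin on a cart in front of the work surface, level with it; the furniture and walls round the work are solid. World frame = base frame: x ahead of the robot, y to its left, z up, the work surface at z = 0. Lengths are in m, angles in rad, forces in N, time in s.
With the tool pointing down it reaches from about 0.425 to 0.95 m from the base axis. Payload 16.7 kg.
Tool frame: the origin (TCP) lies at the very end of the fingers, on their centre line; the grasp point (between the pads) lies 19 mm behind it; z points along the fingers, x is the direction in which the jaws open and shut, and the axes are right-handed (so a half turn about z gives the same grasp; the last joint's range is limited). The gripper opens to 94 mm and grips with 3 to 60 N. Pads are 16 mm wide; open, the fingers measure 119 mm over their backs; the gripper's body (75 mm by 177 mm) begins 78 mm behind the grasp point.
Start: joints at [-1.433, 0.426, 0.074, 1.606, -0.034, 1.111, -0.067], TCP at [0.191, 0.647, 0.205] pointing down, gripper open.
Joint ranges: [-2.85, 2.85], [-0.5, 2.14], [-1.23, 1.37], [0.21, 2.46], [-1.02, 4.16], [0.16, 2.05], [-2.73, 2.73]. Speed limits (rad/s): [1.89, 1.89, 2.39, 2.39, 3.01, 3.01, 3.01].

### API

Orientations are given as a unit quaternion [w, x, y, z].
In Python, from station import state, camera, job_done gives the robot as it stands.
- The arm moves only by the tool arm_command, never from a script. Its argument "targets" is a list of rows, each a list of 5 numbers: the closure, from -1 (fully open) to 1 (shut), so that 0 is half open, then the shift along the tool's x, y, z in cm, then the turn about the tool's z in degrees. In form: [[jaw, dx, dy, dz, twist], ...]. A call has 1 to 8 rows; each row shifts and turns the commanded pose from where the row before left it, along the tool's axes as they then stand; what a row does not reach is not made up. A row lasts 1/10 s, in which the tool goes at most 50 mm and 8.59 degrees, less where a joint would pass 70% of its speed; a pose out of reach is approached as far as the arm can. A call with a gripper value outside its range is refused whole. The fingers move at their own pace and stop on an object; "newtons" is the grip in N (left out, the last holds). Time passes only in rows, so rows that do not move let the fingers close. It gives the time, the measured TCP pose, the force and the opening at its end, in the units of the state.
- state(): the state, without advancing time (a new reading comes with each control period).
- camera(name): name is "scene" or "side" or "wrist"; returns a dict with "pixels" (420x560x3 uint8, red, green, blue), "intrinsics" (3x3 intrinsics, pixels), "dist_coeffs" ([k1, k2, p1, p2, k3] as OpenCV has them; the pictures are not rectified), "world_to_cam" (4x4, takes a point from world to camera coordinates). Camera axes: x right, y down, z forward; pixel columns grow to the right and rows downward; lengths in m; the calibration is good to about 2 mm. A picture is of the moment at which its call begins. There is no depth.
- job_done(): hands the job in, once; it reports no verdict.
The state is a dict: "time": time; "joints": joint angles; "dq": joint speeds; "joint_torque": joint torques, N m; "tcp_pos": TCP position; "ee_rot": TCP orientation; "contact_force": force on the tool from outside, world axes, zero at the start; "moment": the same for the moment, N m; "finger_gap": opening from 0.0 (shut) to 1.0 (fully open).
Only numpy, scipy, OpenCV 4.12 (cv2) and the standard library are available. Lean on these libraries where they do the work, as an engineer would, in place of code of your own. Each camera call takes 0.05 s, during which the arm holds its last target.

## Working session

There is one attempt and no reset: what is moved stays moved. The work goes in short steps, Python scripts to look and compute and a tool call to move; the robot and the scene stay as the last step left them, time stands still between calls to the robot, and variables do not carry over. Pictures are saved under pics/ and viewed, and the job is handed in when it is done.

Besides the shell and the picture viewer there is one more tool, called after ">>>" in YAML: its name, and indented under it one key for each argument. arm_command: Moves the arm, as the interface text tells. Its arguments: {"type":"object","properties":{"targets":{"type":"array"},"newtons":{"type":"number"}},"required":["targets"]}

```bash
ls; mkdir -p pics; python3 - <<'E'
from station import state,camera
import cv2,numpy as np
s=state();print({k:np.round(v,3).tolist() for k,v in s.items()})
for n in("scene","side","wrist"):
    c=camera(n);cv2.imwrite(f"pics/{n}0.png",c["pixels"][:,:,::-1])
    print(n,c["intrinsics"].round(1).tolist(),np.round(c["dist_coeffs"],3),np.round(c["world_to_cam"],3).tolist())
    np.savez(f"{n}0.npz",**c)
E
```

```text
pics
{'time': 0.0, 'joints': [-1.433, 0.427, 0.074, 1.607, -0.034, 1.111, -0.067], 'dq': [0.0, 0.001, -0.001, 0.001, -0.0, 0.0, -0.001], 'joint_torque': [0.002, -93.582, 3.667, -45.417, -0.049, 0.02, 0.0], 'tcp_pos': [0.191, 0.647, 0.205], 'ee_rot': [0.0, 0.801, 0.599, -0.0], 'contact_force': [0.17, 0.943, 0.067], 'moment': [0.002, 0.032, 0.021], 'finger_gap': 0.998}
scene [[396.2, 0.0, 280.7], [0.0, 396.2, 204.2], [0.0, 0.0, 1.0]] [0.027 0.    0.    0.    0.   ] [[0.886, -0.464, -0.018, -0.377], [-0.342, -0.624, -0.703, 0.455], [0.315, 0.629, -0.711, 0.679], [0.0, 0.0, 0.0, 1.0]]
side [[417.4, 0.0, 274.2], [0.0, 417.4, 210.1], [0.0, 0.0, 1.0]] [0.035 0.    0.    0.    0.   ] [[0.996, -0.089, 0.004, -0.561], [-0.047, -0.564, -0.824, 0.243], [0.076, 0.821, -0.566, 0.613], [0.0, 0.0, 0.0, 1.0]]
wrist [[333.7, 0.0, 279.8], [0.0, 333.7, 205.3], [0.0, 0.0, 1.0]] [-0.081  0.     0.     0.     0.   ] [[0.284, 0.959, -0.001, -0.674], [0.928, -0.275, 0.251, -0.025], [0.24, -0.072, -0.968, 0.391], [0.0, 0.0, 0.0, 1.0]]
```

View pics/scene0.png

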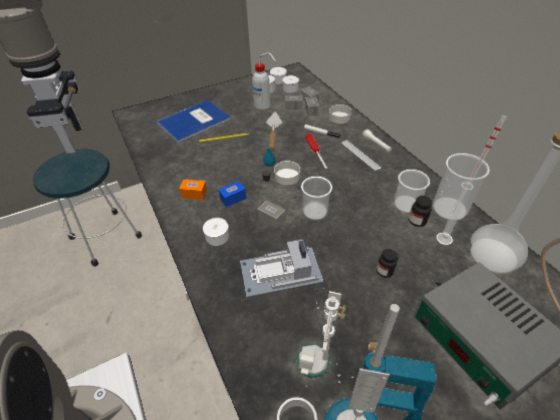

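View pics/side0.png

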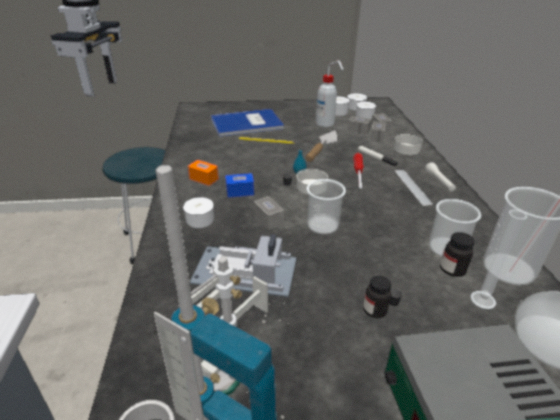

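View pics/wrist0.png

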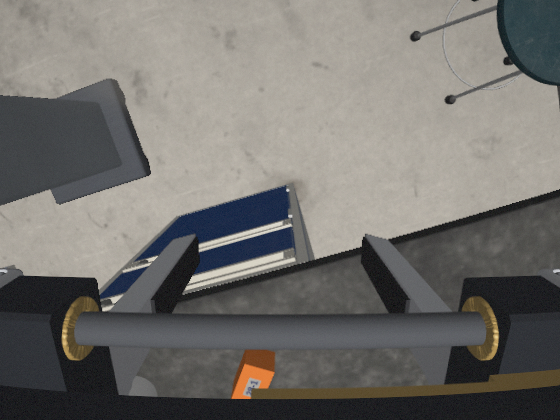

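```bash
cat > h.py <<'E'
import cv2,numpy as np
def load(n): return dict(np.load(n))
def proj(c,P):
    T=c["world_to_cam"];r=cv2.Rodrigues(T[:3,:3])[0]
    return cv2.projectPoints(np.array(P,float).reshape(-1,3),r,T[:3,3],c["intrinsics"],c["dist_coeffs"])[0].reshape(-1,2)
def ray(c,uv,z):
    T=c["world_to_cam"];u=cv2.undistortPoints(np.array(uv,float).reshape(-1,1,2),c["intrinsics"],c["dist_coeffs"]).reshape(-1,2)
    d=np.c_[u,np.ones(len(u))]@T[:3,:3];o=-T[:3,:3].T@T[:3,3]
    return o+d*((z-o[2])/d[:,2])[:,None]
def tri(c1,uv1,c2,uv2):
    A=[]
    for c,uv in((c1,uv1),(c2,uv2)):
        u=cv2.undistortPoints(np.array(uv,float).reshape(1,1,2),c["intrinsics"],c["dist_coeffs"]).ravel()
        T=c["world_to_cam"];A+= [u[0]*T[2]-T[0],u[1]*T[2]-T[1]]
    v=np.linalg.svd(np.array(A))[2][-1];return v[:3]/v[3]
def crop(c,x0,y0,x1,y1,f,out):
    im=c["pixels"][y0:y1,x0:x1,::-1];cv2.imwrite(out,cv2.resize(im,None,fx=f,fy=f,interpolation=cv2.INTER_CUBIC))
E
python3 - <<'E'
from h import *
s=load("scene0.npz");d=load("side0.npz")
crop(s,170,150,370,300,4,"pics/s_a.png");crop(d,170,150,370,300,4,"pics/d_a.png")
crop(s,240,60,400,180,5,"pics/s_b.png")
print(proj(s,[[.191,.647,.205]]),proj(d,[[.191,.647,.205]]))
px=[(281,271),(271,209),(216,232),(386,263),(316,198),(193,190),(232,194),(292,96),(310,103)]
print(np.c_[px,ray(s,px,0).round(3)])
E
```

```text
[[ 76.14007955 141.05684854]] [[101.41921038  88.88187607]]
[[ 2.81e+02  2.71e+02  5.23e-01  1.84e-01  0.00e+00]
 [ 2.71e+02  2.09e+02  5.95e-01  3.82e-01  0.00e+00]
 [ 2.16e+02  2.32e+02  4.30e-01  3.76e-01 -0.00e+00]
 [ 3.86e+02  2.63e+02  7.60e-01  8.30e-02  0.00e+00]
 [ 3.16e+02  1.98e+02  7.28e-01  3.59e-01  0.00e+00]
 [ 1.93e+02  1.90e+02  4.29e-01  5.61e-01  0.00e+00]
 [ 2.32e+02  1.94e+02  5.23e-01  4.90e-01  0.00e+00]
 [ 2.92e+02  9.60e+01  9.38e-01  8.83e-01  0.00e+00]
 [ 3.10e+02  1.03e+02  9.73e-01  8.06e-01  0.00e+00]]
```

View pics/s_a.png

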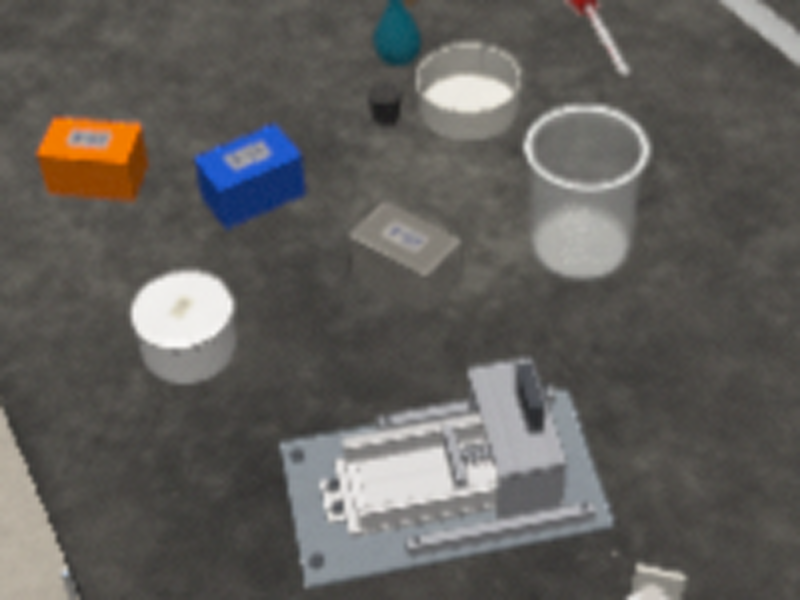

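View pics/d_a.png

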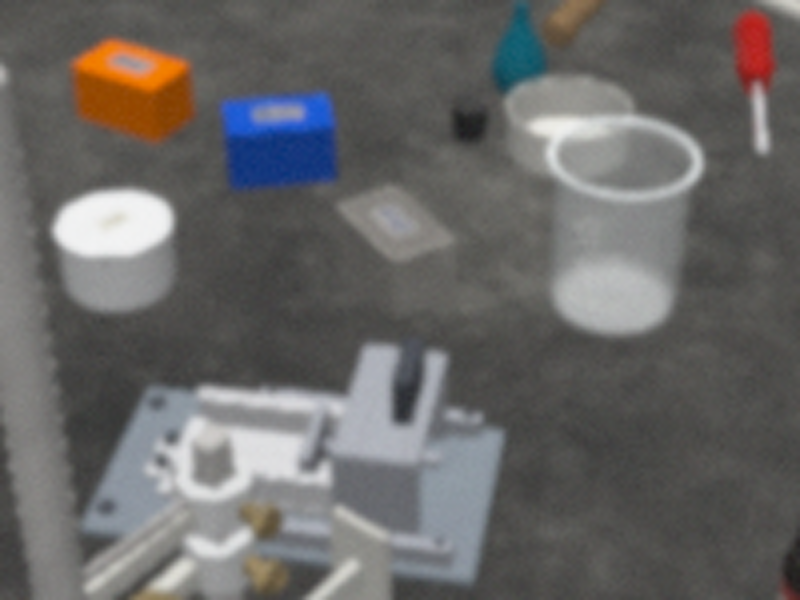

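View pics/s_b.png

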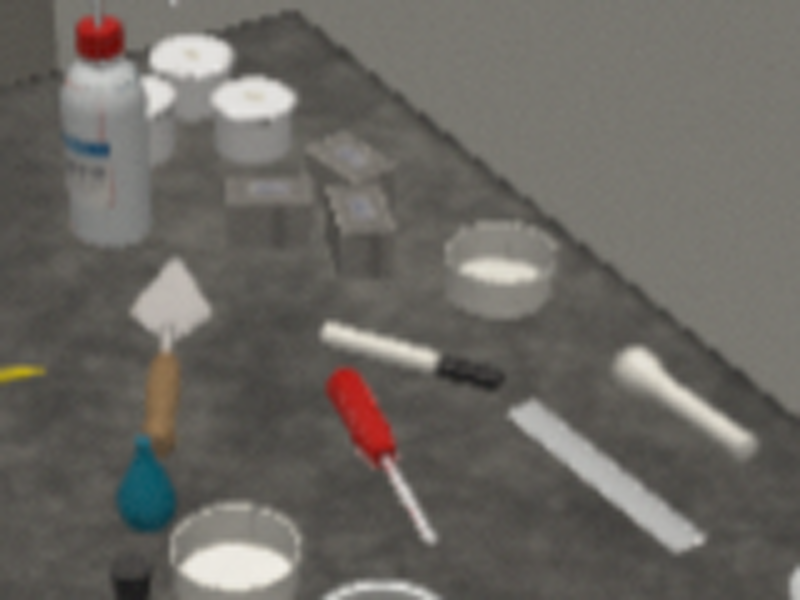

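```bash
cat >> h.py <<'E'
from scipy.optimize import least_squares
def fit(obs,x0):
    # obs: list of (cam, pts_local Nx3, uv Nx2)
    def w(p,P):
        c,s_=np.cos(p[2]),np.sin(p[2]);P=np.array(P,float);return np.c_[p[0]+c*P[:,0]-s_*P[:,1],p[1]+s_*P[:,0]+c*P[:,1],P[:,2]]
    f=lambda p:np.concatenate([(proj(c,w(p,P))-np.array(uv)).ravel() for c,P,uv in obs])
    r=least_squares(f,x0);return r.x,r.fun.reshape(-1,2)
E
cat > fit0.py <<'E'
from h import *
s=load("scene0.npz");d=load("side0.npz")
k=lambda L:np.array(L,float)/4+[170,150]-.375
sp=k([(350,238),(385,203),(460,240),(425,274)]);dp=k([(337,210),(392,185),(455,240),(400,262)])
print("prism top scene",ray(s,sp,.04).round(4).tolist());print("side",ray(d,dp,.04).round(4).tolist())
# long edge: between pts 1->2 ; width 0->1
P=[(-.02,-.032,.04),(-.02,.032,.04),(.02,.032,.04),(.02,-.032,.04)]
for c,q in((s,sp),(d,dp)):
    X=ray(c,q,.04);print(np.linalg.norm(np.diff(X[[0,1,2,3,0]],axis=0),axis=1).round(4))
# order: 0 left,1 top,2 right,3 bottom ; 1->2 long
L=[(-.02,.032,.04),(.02,.032,.04),(.02,-.032,.04),(-.02,-.032,.04)]
for o in ([(s,L,sp),(d,L,dp)],[(s,L,sp)],[(d,L,dp)]):
    x,r=fit(o,[.6,.38,1.]);print("prism",x.round(4),np.degrees(x[2]).round(2),r.round(1).tolist())
sm=k([(281,443),(570,390),(612,520),(306,585)]);dm=k([(150,385),(505,430),(472,582),(85,530)])
M=[(-.067,.052,.006),(.117,.052,.006),(.117,-.052,.006),(-.067,-.052,.006)]
for o in ([(s,M,sm),(d,M,dm)],[(s,M,sm)],[(d,M,dm)]):
    x,r=fit(o,[.5,.18,0.]);print("mag",x.round(4),np.degrees(x[2]).round(2),r.round(1).tolist())
print(tri(s,k([(187,322)])[0],d,k([(116,218)])[0]))
E
python3 fit0.py
```

```text
prism top scene [[0.5468, 0.3636, 0.04], [0.5818, 0.3821, 0.04], [0.61, 0.327, 0.04], [0.5757, 0.3109, 0.04]]
side [[0.55, 0.358, 0.04], [0.5823, 0.3812, 0.04], [0.612, 0.3233, 0.04], [0.5808, 0.3052, 0.04]]
[0.0395 0.0619 0.0379 0.0601]
[0.0398 0.065  0.0361 0.0611]
prism [0.5802 0.3445 0.4992] 28.6 [[0.3, 0.1], [0.2, -0.1], [1.2, -0.2], [1.5, 0.7], [-1.3, -1.2], [0.0, -0.2], [0.4, -0.7], [-1.4, -0.4]]
prism [0.5786 0.346  0.471 ] 26.99 [[-0.5, -0.4], [-0.2, -0.4], [0.4, -0.0], [0.3, 0.7]]
prism [0.5813 0.342  0.5181] 29.68 [[-0.9, -0.4], [0.3, 0.3], [1.1, -0.3], [-0.5, 0.3]]
mag [ 0.4986  0.1883 -0.2684] -15.38 [[0.3, -0.2], [0.2, -0.3], [1.7, 1.2], [0.5, 0.3], [-0.4, -0.3], [0.1, -0.7], [0.4, -0.8], [-1.8, -1.1]]
mag [ 0.4975  0.1899 -0.2664] -15.26 [[-0.4, -0.4], [-0.5, -0.7], [0.9, 0.8], [-0.1, 0.1]]
mag [ 0.4994  0.1866 -0.2697] -15.45 [[-0.1, 0.2], [0.6, -0.1], [0.9, -0.1], [-1.5, -0.5]]
[0.42722474 0.34481949 0.04633358]
```

```bash
python3 - <<'E'
from h import *
s=load("scene0.npz");d=load("side0.npz")
print("rodtop",tri(s,(395,309),d,(165,171)))
print("clamp top",tri(s,(333,294),d,(223,258)))
print("base clamp",tri(s,(313,362),d,(220,380)), ray(s,[(313,362)],0))
print("blue frame corner",tri(s,(431,366),d,(271,348)))
crop(s,260,260,460,420,4,"pics/s_c.png");crop(d,110,150,310,300+10,4,"pics/d_c.png");crop(d,110,240,340,420,3.4,"pics/d_d.png")
E
```

```text
rodtop [ 0.47605751 -0.1796538   0.42006483]
clamp top [ 0.50116644 -0.04546337  0.23339176]
base clamp [ 0.47966772 -0.03887835 -0.01107541] [[ 0.47733441 -0.04226193  0.        ]]
blue frame corner [ 0.53931024 -0.21348394  0.2809746 ]
```

View pics/s_c.png

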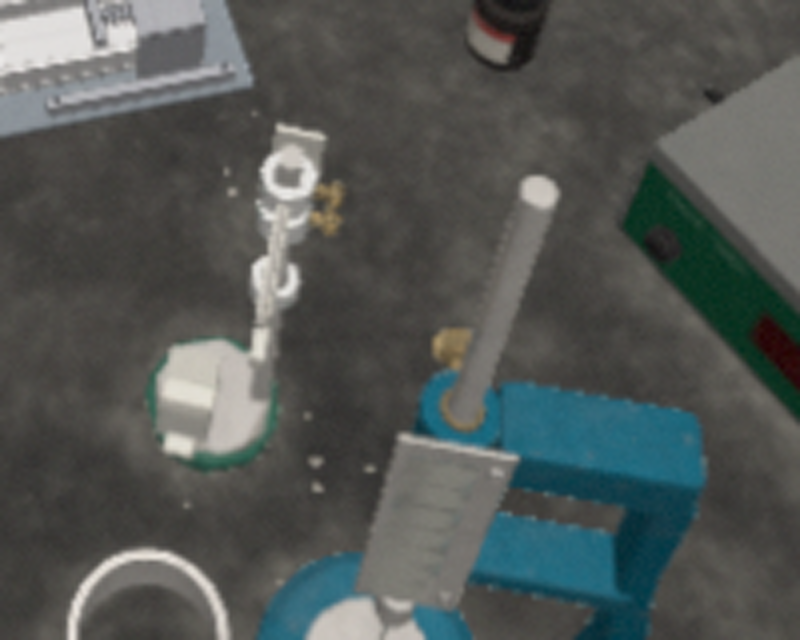

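View pics/d_d.png

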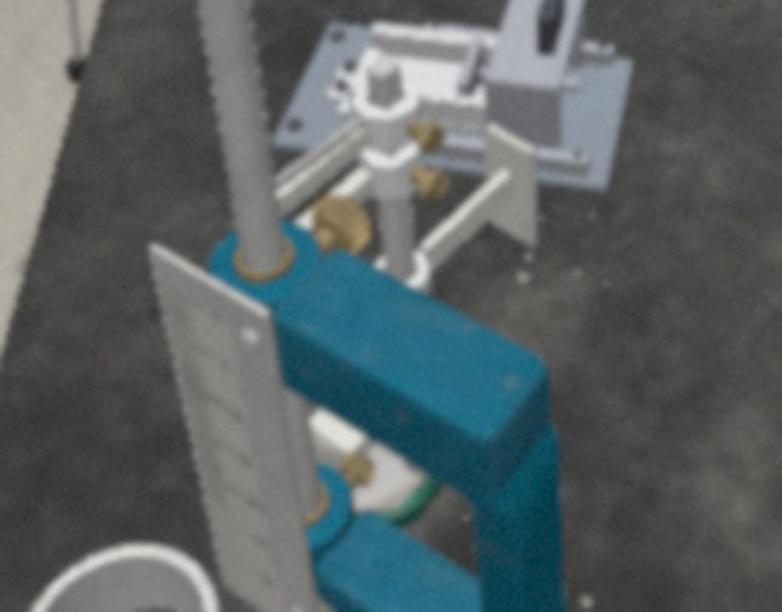

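Candidates in the scene picture: grey labelled block (271,209), which is the nearest grey one; orange block (193,189); blue block (232,194); three far grey blocks at (293,100), (312,105), (310,92). I choose (271,209), and the crop confirms it is a grey 40×64 mm block. I'll move above it at height first.

>>> arm_command:
  targets:
    - [-0.2, -1.5, 3.8, 0, 0]
    - [-0.2, -1.5, 3.8, 0, 0]
    - [-0.2, -1.5, 3.8, 0, 0]
    - [-0.2, -1.5, 3.8, 0, 0]
    - [-0.2, -1.5, 3.8, 0, 0]
    - [-0.2, -1.5, 3.8, 0, 0]
    - [-0.2, -1.5, 3.8, 0, 0]
    - [-0.2, -1.5, 3.8, 0, 0]
  newtons: 40

```text
time: 0.95
tcp_pos: [0.4496, 0.445, 0.2054]
ee_rot: [0.0, 0.801, 0.599, -0.0]
contact_force: [0.0, 0.7, -0.3]
finger_gap: 0.6
```

>>> arm_command:
  targets:
    - [-0.2, -1.5, 3.85, 0, 0]
    - [-0.2, -1.5, 3.85, 0, 0]
    - [-0.2, -1.5, 3.85, 0, 0]
    - [-0.2, -1.5, 3.85, 0, 0]
    - [-0.2, 0, 0, 0, 8]
    - [-0.2, 0, 0, 0, 8]
    - [-0.2, 0, 0, 0, 8]
    - [-0.2, 0, 0, 0, 8]

```text
time: 1.75
tcp_pos: [0.5792, 0.3449, 0.2051]
ee_rot: [0.0, 0.936, 0.352, -0.0]
contact_force: [-0.0, 0.6, 1.2]
finger_gap: 0.599
```

```bash
cat > shot.py <<'E'
import sys
from station import state,camera
from h import *
t=sys.argv[1]
for n in sys.argv[2:]:
    c=camera(n);np.savez(f"{n}{t}.npz",**c);cv2.imwrite(f"pics/{n}{t}.png",c["pixels"][:,:,::-1])
s=state();print({k:np.round(s[k],4).tolist() for k in("time","tcp_pos","ee_rot","contact_force","finger_gap")})
E
python3 shot.py 1 wrist
```

```text
{'time': 1.8, 'tcp_pos': [0.5792, 0.3451, 0.2051], 'ee_rot': [0.0, 0.9376, 0.3478, -0.0003], 'contact_force': [-0.0875, 0.2203, 0.7003], 'finger_gap': 0.5962}
```

View pics/wrist1.png

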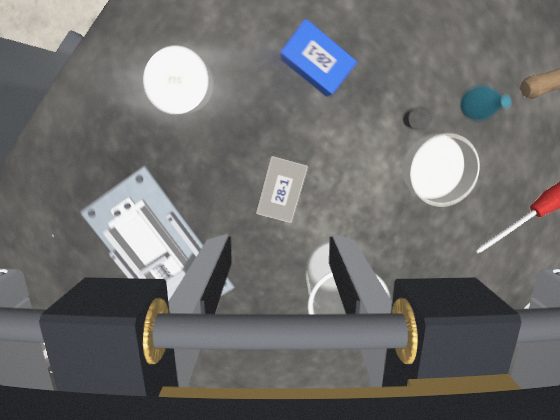

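```bash
python3 - <<'E'
from h import *
c=load("wrist1.npz")
crop(c,230,130,330,240,5,"pics/w1a.png");crop(c,70,155,250,300,4.4,"pics/w1b.png")
T=c["world_to_cam"];print("campos",(-T[:3,:3].T@T[:3,3]).round(3))
print(proj(c,[(.5792,.3451,.2051),(.5792,.3451,.04)]))
E
```

```text
campos [0.531 0.4   0.384]
[[280.38950674 249.73054242]
 [280.16222084 190.35083364]]
```

View pics/w1a.png

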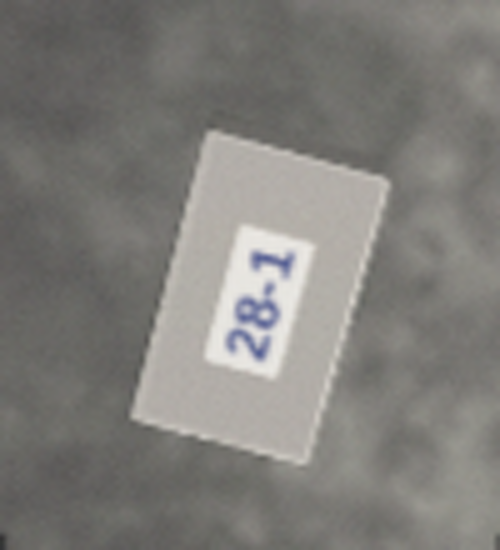

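View pics/w1b.png

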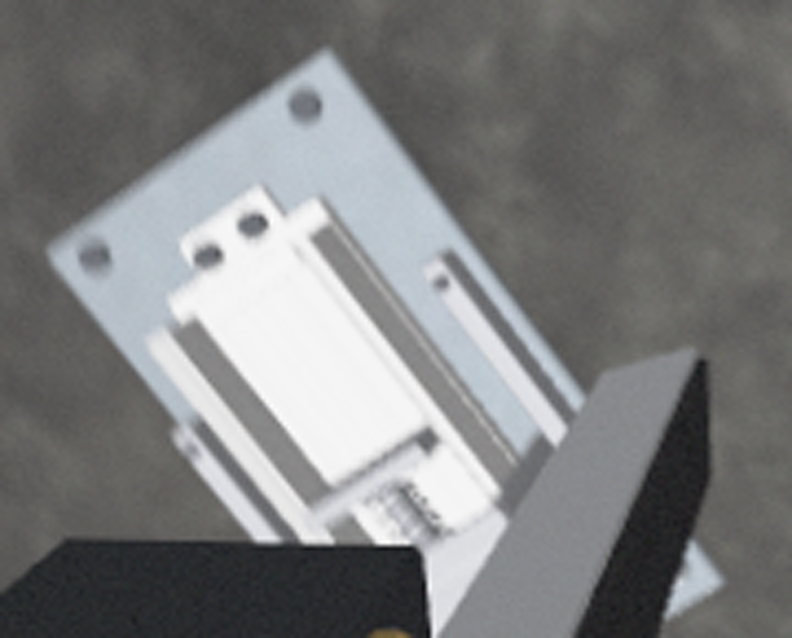

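```bash
python3 - <<'E'
from h import *
c=load("wrist1.npz")
q=np.array([(209,130),(389,181),(307,465),(133,418)])/5+[230,130]-.4
X=ray(c,q,.04);print(X.round(4).tolist(),np.linalg.norm(np.diff(X[[0,1,2,3,0]],axis=0),axis=1).round(4))
L=[(-.02,.032,.04),(.02,.032,.04),(.02,-.032,.04),(-.02,-.032,.04)]
x,r=fit([(c,L,q)],[.58,.3445,.5]);print("prism",x.round(4),np.degrees(x[2]),r.round(1).tolist())
k=lambda L:np.array(L)/4.4+[70,155]-.4
# plate corners: front -y?, front +y
m=k([(48,250),(330,48),(724,580)])
print(ray(c,m,.006).round(4).tolist())
M=[(-.067,-.052,.006),(-.067,.052,.006),(.117,.052,.006)]
x,r=fit([(c,M,m)],[.5,.188,-.27]);print("mag",x.round(4),np.degrees(x[2]),r.round(1).tolist())
E
```

```text
[[0.5484, 0.3666, 0.04], [0.5833, 0.3832, 0.04], [0.6114, 0.326, 0.04], [0.5763, 0.3093, 0.04]] [0.0387 0.0637 0.0389 0.0638]
prism [0.5799 0.3463 0.4521] 25.902638309788237 [[-0.5, -0.1], [0.8, -0.1], [0.4, 0.1], [-0.7, 0.1]]
[[0.4183, 0.1609, 0.006], [0.4469, 0.259, 0.006], [0.6216, 0.2088, 0.006]]
mag [ 0.4963  0.1912 -0.2821] -16.166000045251202 [[-1.0, 0.1], [0.1, -0.8], [0.9, 0.9]]
```

>>> arm_command:
  targets:
    - [-0.2, 0.1, 0.05, 0, 7.8]
    - [-0.2, 0, 0, 0, 7.8]
    - [-0.2, 0, 0, 3.4, 0]
    - [-0.2, 0, 0, 3.4, 0]
    - [-0.2, 0, 0, 3.4, 0]
    - [-0.2, 0, 0, 2, 0]
    - [-0.2, 0, 0, 0, 0]

```text
time: 2.5
tcp_pos: [0.5787, 0.3445, 0.0804]
ee_rot: [0.001, 0.974, 0.226, -0.002]
contact_force: [-0.3, -1.1, 0.0]
finger_gap: 0.6
```

```bash
python3 shot.py 2 wrist scene side; python3 - <<'E'
from h import *
c=load("wrist2.npz"); crop(c,180,130,400,295,3.6,"pics/w2a.png")
s=load("scene2.npz");crop(s,220,130,360,235,5,"pics/s2a.png")
E
```

```text
{'time': 2.65, 'tcp_pos': [0.581, 0.3457, 0.0847], 'ee_rot': [-0.0002, 0.9743, 0.2252, 0.0006], 'contact_force': [0.337, 0.5636, 0.0177], 'finger_gap': 0.6001}
```

View pics/w2a.png

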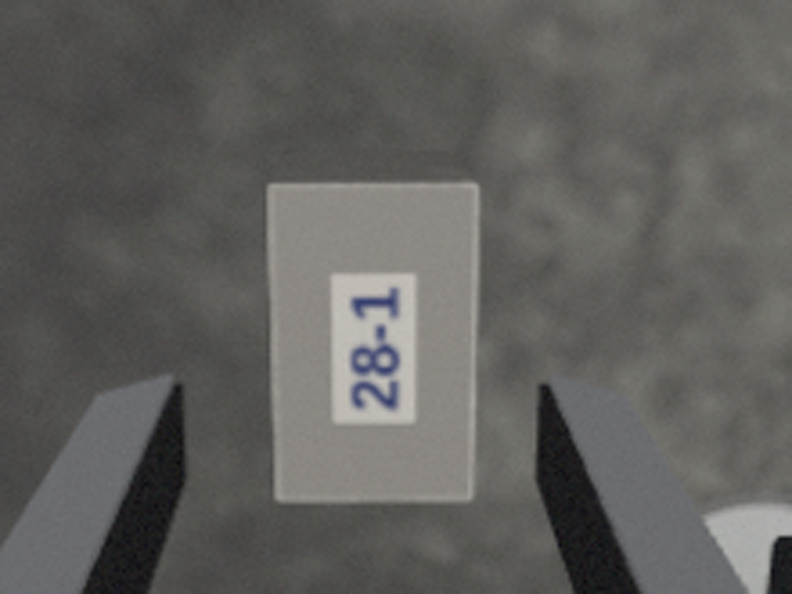

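View pics/s2a.png

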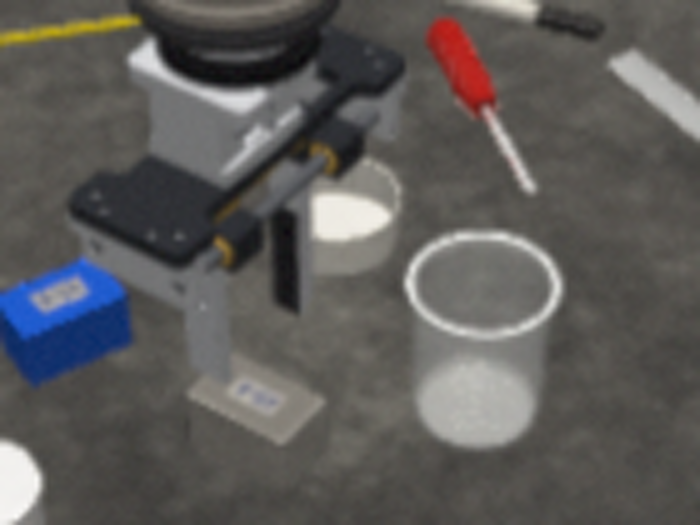

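```bash
python3 - <<'E'
from h import *
c=load("wrist2.npz")
q=np.array([(269,184),(478,184),(473,500),(277,500)])/3.6+[180,130]-.4
L=[(-.02,.032,.04),(.02,.032,.04),(.02,-.032,.04),(-.02,-.032,.04)]
x,r=fit([(c,L,q)],[.58,.3445,.5]);print("prism",x.round(4),np.degrees(x[2]),r.round(1).tolist())
a=2*np.arctan2(.2252,.9743);print(np.degrees(a))
d=x[:2]-[.581,.3457];print(d@[np.cos(a),np.sin(a)],d@[np.sin(a),-np.cos(a)])
E
```

```text
prism [0.58   0.3464 0.4609] 26.40619151151157 [[-0.9, 0.0], [1.0, -0.3], [0.6, 0.1], [-0.7, 0.3]]
26.029602380830568
-0.0005881816583679764 -0.0010255079218563588
```

>>> arm_command:
  targets:
    - [-0.2, 0.1, -0.1, 3, 0.3]
    - [-0.2, 0, 0, 2.3, 0]
    - [-0.2, 0, 0, 0.7, 0]
    - [-0.2, 0, 0, 0, 0]
    - [-0.2, 0, 0, 0, 0]

```text
time: 3.15
tcp_pos: [0.5817, 0.3472, 0.0251]
ee_rot: [-0.0, 0.975, 0.222, 0.001]
contact_force: [-0.1, -0.0, 0.2]
finger_gap: 0.599
```

```bash
python3 shot.py 3 wrist; python3 - <<'E'
from h import *
c=load("wrist3.npz"); crop(c,180,130,400,295,3.6,"pics/w3a.png")
E
```

```text
{'time': 3.2, 'tcp_pos': [0.5817, 0.3472, 0.0252], 'ee_rot': [-0.0004, 0.975, 0.2221, 0.0009], 'contact_force': [0.7116, 0.1942, 0.7303], 'finger_gap': 0.5979}
```

View pics/w3a.png

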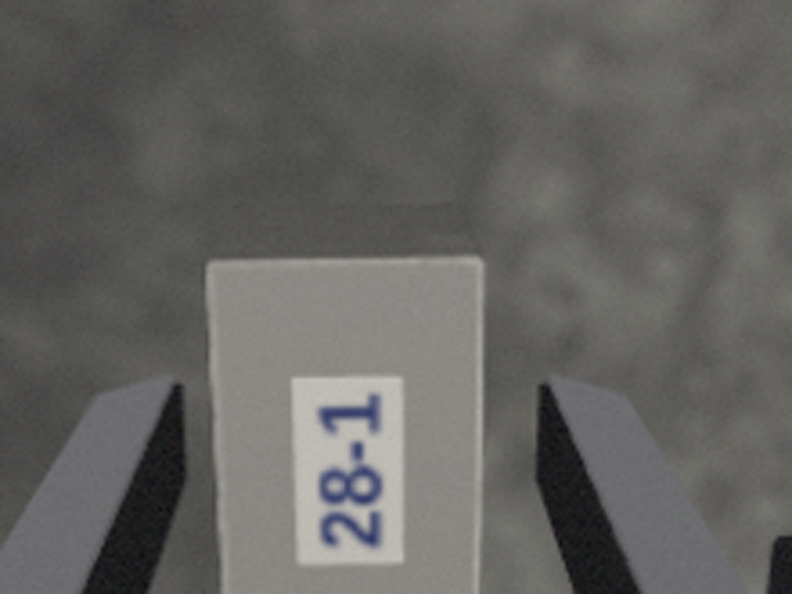

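>>> arm_command:
  targets:
    - [-0.2, -0.15, -0.05, 0.35, -0.5]
    - [-0.2, 0, 0, 0, 0]
    - [0.3, 0, 0, 0, 0]
    - [0.6, 0, 0, 0, 0]
    - [0.6, 0, 0, 0, 0]
    - [0.6, 0, 0, 0, 0]
    - [0.6, 0, 0, 0, 0]
  newtons: 45

```text
time: 3.9
tcp_pos: [0.5794, 0.3466, 0.0201]
ee_rot: [-0.0, 0.974, 0.226, 0.0]
contact_force: [-0.1, 0.9, 3.7]
finger_gap: 0.422
```

>>> arm_command:
  targets:
    - [0.6, 0, 0, 0, 0]
    - [0.6, 0, 0, 0, 0]

```text
time: 4.1
tcp_pos: [0.5794, 0.3466, 0.0201]
ee_rot: [-0.0, 0.974, 0.226, 0.0]
contact_force: [0.1, -0.2, 3.6]
finger_gap: 0.419
```

```bash
python3 shot.py 4 wrist; python3 shot.py 4 wrist
```

```text
{'time': 4.15, 'tcp_pos': [0.5794, 0.3467, 0.0201], 'ee_rot': [-0.0, 0.974, 0.2263, 0.0001], 'contact_force': [0.4246, -0.5416, 3.6073], 'finger_gap': 0.4213}
{'time': 4.2, 'tcp_pos': [0.5794, 0.3467, 0.0201], 'ee_rot': [-0.0, 0.974, 0.2264, 0.0001], 'contact_force': [-0.0366, -0.1735, 4.8443], 'finger_gap': 0.4213}
```

View pics/wrist4.png

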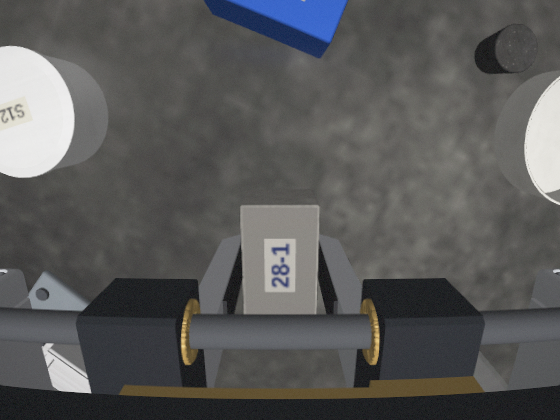

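>>> arm_command:
  targets:
    - [0.0, 0, 0, 0, 0]
    - [0.0, 0, 0, -0.2, 0]
    - [0.0, 0, 0, 0, 0]
    - [0.6, 0, 0, 0, 0]
    - [0.6, 0, 0, 0, 0]
    - [0.6, 0, 0, 0, 0]
    - [0.6, 0, 0, 0, 0]
  newtons: 45

```text
time: 4.9
tcp_pos: [0.5792, 0.3466, 0.0219]
ee_rot: [0.0, 0.974, 0.226, -0.0]
contact_force: [0.2, 0.9, 0.3]
finger_gap: 0.423
```

>>> arm_command:
  targets:
    - [0.6, 0, 0, -3, 0]
    - [0.6, 0, 0, -4.5, 0]
    - [0.6, 0, 0, -4.5, 0]
    - [0.6, 0, 0, -4, 0]
    - [0.6, -2.4, 3.6, 0, 0]
    - [0.6, -2.4, 3.6, 0, 0]
    - [0.6, -2.4, 3.7, 0, 0]
    - [0.6, -2.4, 3.7, 0, 0]

```text
time: 5.7
tcp_pos: [0.5568, 0.1715, 0.1818]
ee_rot: [-0.0, 0.974, 0.226, -0.0]
contact_force: [1.1, -1.1, -2.3]
finger_gap: 0.422
```

>>> arm_command:
  targets:
    - [0.6, 0, 0, 0, -8]
    - [0.6, 0, 0, 0, -8]
    - [0.6, 0, 0, 0, -8]
    - [0.6, 0, 0, 0, -8]
    - [0.6, 0, 0, 0, -8]
    - [0.6, 0, 0, 0, -8]
    - [0.6, 0, 0, 0, 0]
    - [0.6, 0, 0, 0, 0]

```text
time: 6.5
tcp_pos: [0.5574, 0.173, 0.1819]
ee_rot: [-0.0, 0.799, 0.601, -0.0]
contact_force: [0.9, 0.4, -2.8]
finger_gap: 0.416
```

```bash
python3 shot.py 5 wrist scene side; python3 - <<'E'
from h import *
c=load("wrist5.npz"); crop(c,170,60,390,225,3.6,"pics/w5a.png")
E
```

```text
{'time': 6.65, 'tcp_pos': [0.5574, 0.1732, 0.1819], 'ee_rot': [-0.0, 0.7986, 0.6018, -0.0001], 'contact_force': [-0.1923, -0.773, -1.7969], 'finger_gap': 0.4163}
```

View pics/wrist5.png

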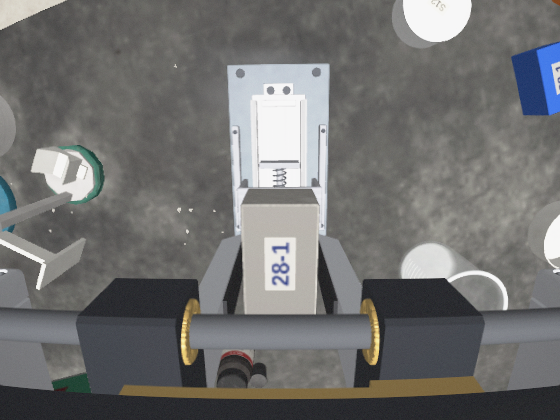

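View pics/w5a.png

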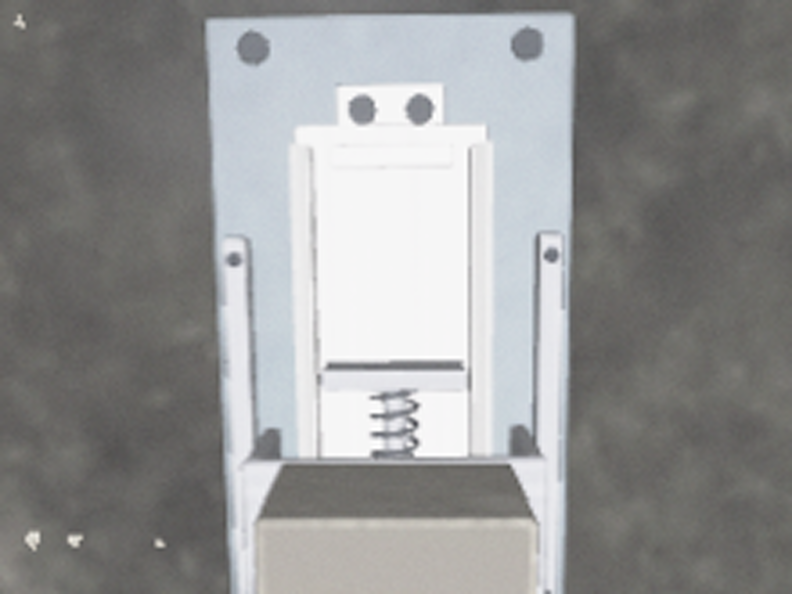

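View pics/side5.png

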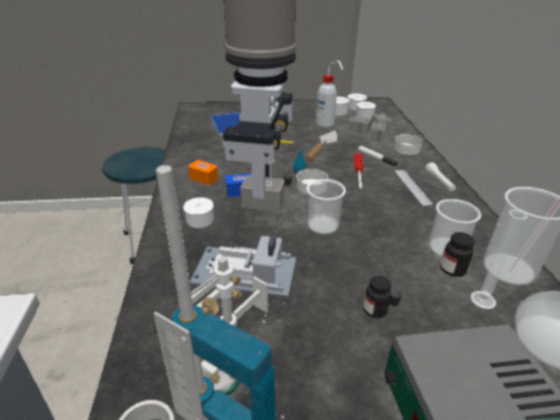

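```bash
python3 - <<'E'
from h import *
c=load("wrist5.npz")
k=lambda L:np.array(L,float)/3.6+[170,60]-.36
R2=lambda a:np.array([[np.cos(a),-np.sin(a)],[np.sin(a),np.cos(a)]])
T=c["world_to_cam"];print("cam",(-T[:3,:3].T@T[:3,3]).round(4))
m=k([(207,18),(573,13)]);X=ray(c,m,.006);print("front corners",X.round(4).tolist(),np.linalg.norm(X[1]-X[0]))
d=X[1]-X[0];print("yaw from front",np.degrees(np.arctan2(d[1],d[0]))-90)
# guide bars front, outer corners z .018 
for nm,uv,z in(("bar front outer top",[(222,238),(564,234)],.018),("screw holes plate",[(253,48),(527,44)],.006),("lip ends rear edge",[(296,126),(487,126)],.020),("lip inner",[(315,143),(470,143)],.02),
  ("wall L inner top/bot",[(313,150),(318,450)],.031),("wall R ",[(470,150),(472,450)],.031),("walls outer L",[(291,146),(304,457)],.031),("outer R",[(492,142),(490,457)],.031),
  ("foll top edge",[(328,370),(466,368)],.036),("foll back",[(321,387),(468,387)],.036),("plate side L",[(207,18),(220,300)],.006),("plate R",[(573,13),(566,560)],.006)):
    X=ray(c,k(uv),z);yaw=-.2755
    loc=(X[:,:2]-[.498,.1895])@R2(yaw);d=X[1]-X[0]
    print(nm,X[:,:2].round(4).tolist(),"ang",np.degrees(np.arctan2(d[1],d[0])).round(2),"loc",(loc*1000).round(1).tolist())
E
```

```text
cam [0.4873 0.1932 0.3611]
front corners [[0.4203, 0.1575, 0.006], [0.4475, 0.2561, 0.006]] 0.10226729680692123
yaw from front -15.42078980690522
bar front outer top [[0.4795, 0.1447], [0.5051, 0.2368]] ang 74.5 loc [[-5.6, -48.1], [-6.1, 47.4]]
screw holes plate [[0.4317, 0.1674], [0.4521, 0.2415]] ang 74.63 loc [[-57.8, -39.3], [-58.3, 37.6]]
lip ends rear edge [[0.4567, 0.1736], [0.4712, 0.2236]] ang 73.84 loc [[-35.4, -26.5], [-35.1, 25.5]]
lip inner [[0.4625, 0.1773], [0.4742, 0.2179]] ang 73.84 loc [[-30.9, -21.4], [-30.6, 20.9]]
wall L inner top/bot [[0.4648, 0.1767], [0.5425, 0.1544]] ang -16.04 loc [[-28.5, -21.3], [52.4, -21.7]]
wall R  [[0.4764, 0.2167], [0.5545, 0.1957]] ang -14.98 loc [[-28.2, 20.2], [52.7, 21.4]]
walls outer L [[0.4622, 0.1715], [0.5434, 0.15]] ang -14.78 loc [[-29.5, -27.1], [54.4, -25.6]]
outer R [[0.476, 0.2228], [0.5578, 0.2001]] ang -15.53 loc [[-30.2, 26.1], [54.7, 26.4]]
foll top edge [[0.5214, 0.1641], [0.5313, 0.2001]] ang 74.68 loc [[29.4, -18.1], [29.1, 19.2]]
foll back [[0.5253, 0.1609], [0.5364, 0.1993]] ang 73.84 loc [[34.0, -20.1], [34.3, 19.8]]
plate side L [[0.4203, 0.1575], [0.496, 0.137]] ang -15.17 loc [[-66.0, -51.9], [12.4, -51.1]]
plate R [[0.4475, 0.2561], [0.6009, 0.2147]] ang -15.09 loc [[-66.7, 50.3], [92.2, 52.3]]
```

>>> arm_command:
  targets:
    - [0.6, -0.1, -2.5, 0, -0.6]
    - [0.6, 0, -2.5, 0, 0]
    - [0.6, 0, -2.0, 0, 0]
    - [0.6, 0, 0, 4, 0]
    - [0.6, 0, 0, 4, 0]
    - [0.6, 0, 0, 3, 0]
    - [0.6, 0, 0, 0, 0]
    - [0.6, 0, 0, 0, 0]

```text
time: 7.45
tcp_pos: [0.49, 0.1908, 0.0725]
ee_rot: [0.0, 0.795, 0.607, -0.0]
contact_force: [0.0, -0.1, -1.1]
finger_gap: 0.421
```

```bash
python3 shot.py 6 wrist scene side; python3 - <<'E'
from h import *
c=load("wrist6.npz"); crop(c,170,60,390,225,3.6,"pics/w6a.png")
c=load("scene6.npz"); crop(c,210,150,350,300,4,"pics/s6a.png")
c=load("side6.npz"); crop(c,170,180,310,300,5,"pics/d6a.png")
E
```

```text
{'time': 7.6, 'tcp_pos': [0.4908, 0.1914, 0.0737], 'ee_rot': [0.0001, 0.7948, 0.6069, 0.0013], 'contact_force': [1.3547, -0.3254, -2.5875], 'finger_gap': 0.4236}
```

View pics/wrist6.png

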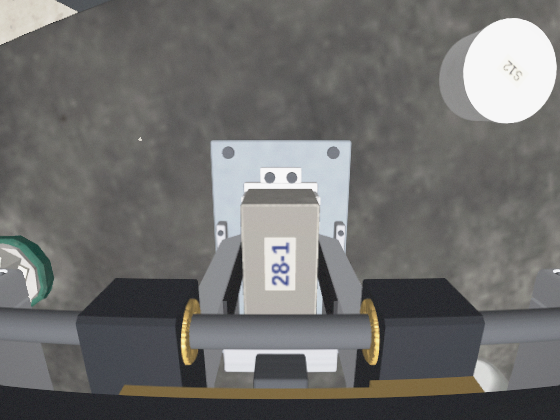

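View pics/s6a.png

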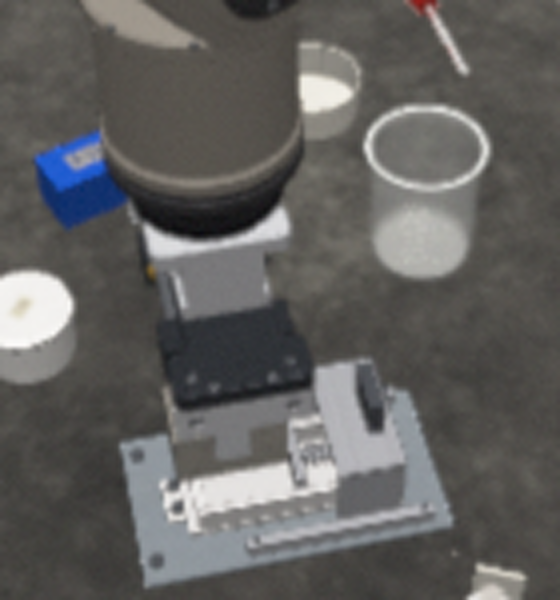

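View pics/d6a.png

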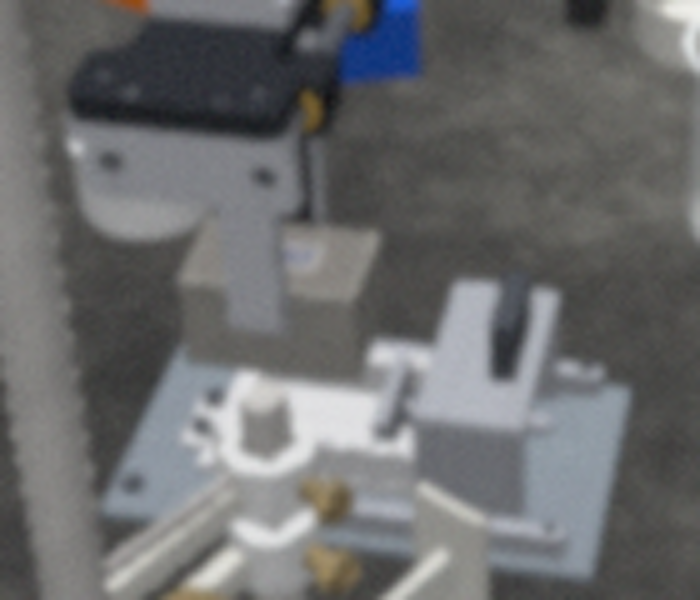

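```bash
python3 - <<'E'
from h import *
from station import state
s=state();print(np.round(s["tcp_pos"],4),np.round(s["ee_rot"],4))
c=load("wrist6.npz");crop(c,200,130,360,250,5,"pics/w6b.png")
E
```

```text
[0.4908 0.1914 0.0737] [1.000e-04 7.948e-01 6.069e-01 1.300e-03]
```

View pics/w6b.png

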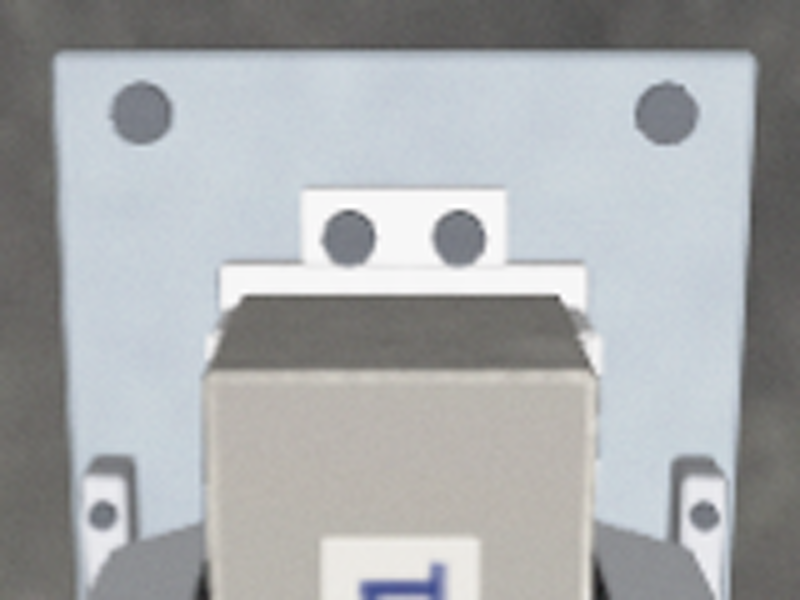

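>>> arm_command:
  targets:
    - [0.6, 0.03, 0, 0.8, 0]
    - [0.6, 0, 0, 0.6, 0]
    - [0.6, 0, 0, 0.5, 0]
    - [0.6, 0, 0, 0.4, 0]
    - [0.6, 0, 0, 0.3, 0]
    - [0.6, 0, 0, 0.2, 0]
    - [0.6, 0, 0, 0, 0]
    - [0.6, 0, 0, 0, 0]

```text
time: 8.4
tcp_pos: [0.4899, 0.1912, 0.044]
ee_rot: [0.0, 0.795, 0.607, 0.0]
contact_force: [0.3, -0.5, -3.4]
finger_gap: 0.421
```

```bash
python3 shot.py 7 wrist side; python3 - <<'E'
from h import *
c=load("wrist7.npz"); crop(c,190,130,370,250,4.4,"pics/w7b.png")
c=load("side7.npz"); crop(c,170,180,310,300,5,"pics/d7a.png")
E
```

```text
{'time': 8.5, 'tcp_pos': [0.4899, 0.1912, 0.0441], 'ee_rot': [0.0, 0.7946, 0.6071, 0.0001], 'contact_force': [-0.6061, -0.7689, -2.4771], 'finger_gap': 0.4225}
```

View pics/w7b.png

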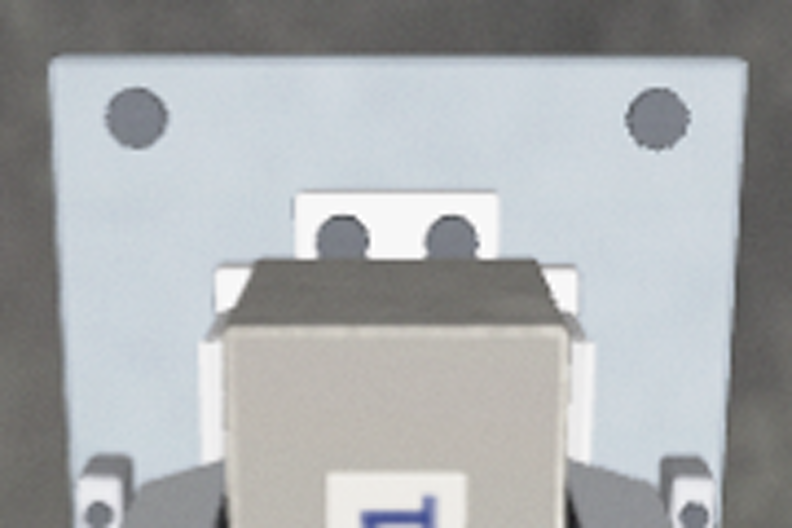

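View pics/d7a.png

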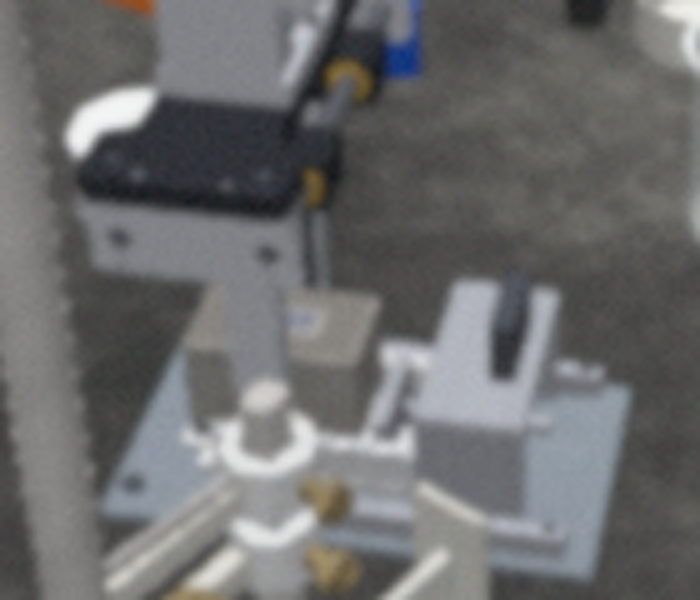

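>>> arm_command:
  targets:
    - [0.6, 0, 0.1, 0, 0]
    - [0.6, 0, 0.1, 0, 0]
    - [0.6, 0, 0.1, 0, 0]
    - [0.6, 0, 0, 0, 0]

```text
time: 8.9
tcp_pos: [0.4929, 0.1903, 0.044]
ee_rot: [0.0, 0.795, 0.607, 0.0]
contact_force: [-0.1, -0.3, -2.7]
finger_gap: 0.421
```

>>> arm_command:
  targets:
    - [0.6, 0, 0.1, 0, 0]
    - [0.6, 0, 0, 0, 0]

```text
time: 9.1
tcp_pos: [0.4938, 0.1901, 0.044]
ee_rot: [0.0, 0.795, 0.607, -0.0]
contact_force: [-0.4, 0.4, -1.9]
finger_gap: 0.421
```

>>> arm_command:
  targets:
    - [0.6, 0, 0.1, 0, 0]
    - [0.6, 0, 0, 0, 0]

```text
time: 9.3
tcp_pos: [0.4946, 0.1899, 0.044]
ee_rot: [-0.0, 0.795, 0.607, -0.0]
contact_force: [-0.6, -0.9, -2.4]
finger_gap: 0.418
```

>>> arm_command:
  targets:
    - [0.6, 0, 0.1, 0, 0]
    - [0.6, 0, 0, 0, 0]

```text
time: 9.5
tcp_pos: [0.4953, 0.1897, 0.0439]
ee_rot: [-0.0, 0.795, 0.607, -0.0]
contact_force: [-2.8, 1.2, -1.5]
finger_gap: 0.418
```

>>> arm_command:
  targets:
    - [0.6, 0, 0.1, 0, 0]
    - [0.6, 0, 0, 0, 0]

```text
time: 9.7
tcp_pos: [0.4964, 0.1894, 0.0439]
ee_rot: [-0.0, 0.795, 0.607, -0.0]
contact_force: [-3.3, 0.8, -0.8]
finger_gap: 0.424
```

>>> arm_command:
  targets:
    - [0.6, 0, 0.1, 0, 0]
    - [0.6, 0, 0, 0, 0]

```text
time: 9.9
tcp_pos: [0.4975, 0.1891, 0.0439]
ee_rot: [-0.0, 0.795, 0.607, -0.0]
contact_force: [-2.5, 2.0, -1.5]
finger_gap: 0.423
```

>>> arm_command:
  targets:
    - [0.6, 0, 0.1, 0, 0]
    - [0.6, 0, 0, 0, 0]

```text
time: 10.1
tcp_pos: [0.4985, 0.1888, 0.0439]
ee_rot: [-0.0, 0.795, 0.607, -0.0]
contact_force: [-3.4, 2.1, -1.5]
finger_gap: 0.419
```

>>> arm_command:
  targets:
    - [0.6, 0, 0.1, 0, 0]
    - [0.6, 0, 0.1, 0, 0]
    - [0.6, 0, 0, 0, 0]

```text
time: 10.4
tcp_pos: [0.5003, 0.1883, 0.0439]
ee_rot: [-0.0, 0.795, 0.607, -0.0]
contact_force: [-4.8, 1.6, 0.1]
finger_gap: 0.42
```

>>> arm_command:
  targets:
    - [0.6, 0, 0.1, 0, 0]
    - [0.6, 0, 0.1, 0, 0]
    - [0.6, 0, 0.1, 0, 0]
    - [0.6, 0, 0, 0, 0]
    - [0.6, 0, 0, 0, 0]

```text
time: 10.9
tcp_pos: [0.503, 0.1875, 0.0439]
ee_rot: [-0.0, 0.795, 0.607, -0.0]
contact_force: [-6.2, 1.3, -0.2]
finger_gap: 0.421
```

>>> arm_command:
  targets:
    - [0.6, 0, 0.1, 0, 0]
    - [0.6, 0, 0.1, 0, 0]
    - [0.6, 0, 0, 0, 0]
    - [0.6, 0, 0, 0, 0]

```text
time: 11.3
tcp_pos: [0.5048, 0.1871, 0.0439]
ee_rot: [-0.0, 0.795, 0.607, -0.0]
contact_force: [-5.8, 1.7, 0.2]
finger_gap: 0.422
```

```bash
python3 shot.py 8 wrist side scene; python3 - <<'E'
from h import *
from station import state
c=load("wrist8.npz"); crop(c,190,130,370,250,4.4,"pics/w8b.png")
c=load("side8.npz"); crop(c,170,180,310,300,5,"pics/d8a.png")
E
```

```text
{'time': 11.45, 'tcp_pos': [0.5048, 0.187, 0.0439], 'ee_rot': [-0.0002, 0.7946, 0.6072, -0.0004], 'contact_force': [-5.8748, 2.6524, 0.1497], 'finger_gap': 0.4214}
```

View pics/w8b.png

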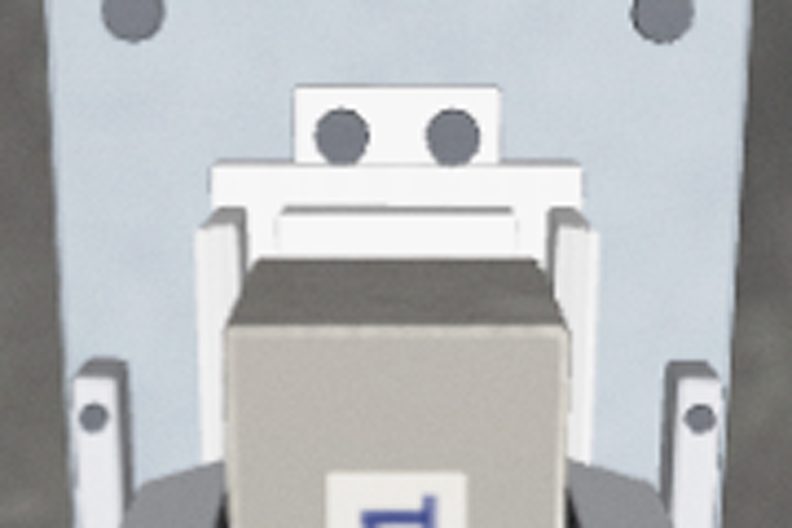

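View pics/d8a.png

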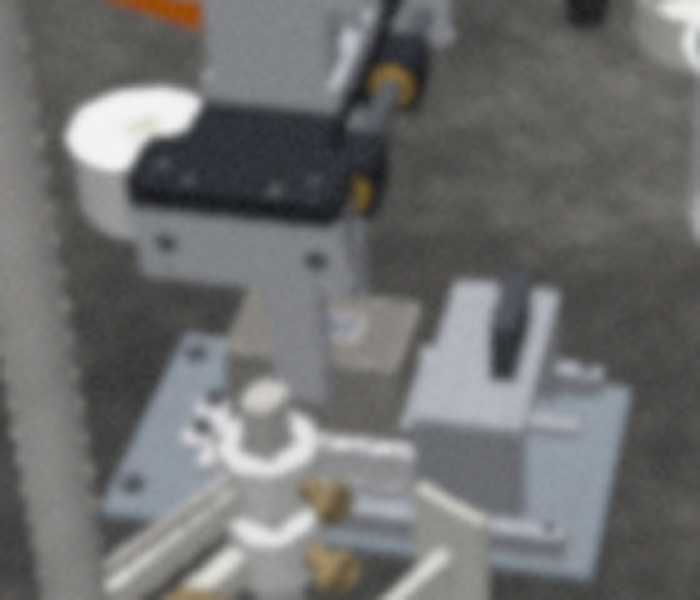

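>>> arm_command:
  targets:
    - [0.6, 0, 0.1, 0, 0]
    - [0.6, 0, 0.08, 0, 0]
    - [0.6, 0, 0, 0, 0]
    - [0.6, 0, 0, 0, 0]

```text
time: 11.85
tcp_pos: [0.5064, 0.1866, 0.0439]
ee_rot: [-0.0, 0.795, 0.607, -0.0]
contact_force: [-6.2, 3.3, 0.5]
finger_gap: 0.421
```

```bash
python3 shot.py 9 wrist; python3 - <<'E'
from h import *
c=load("wrist9.npz"); crop(c,220,140,340,215,6.5,"pics/w9b.png")
E
```

```text
{'time': 11.9, 'tcp_pos': [0.5064, 0.1866, 0.0439], 'ee_rot': [-0.0003, 0.7945, 0.6072, -0.0005], 'contact_force': [-7.3912, 1.7703, 0.7936], 'finger_gap': 0.4224}
```

View pics/w9b.png

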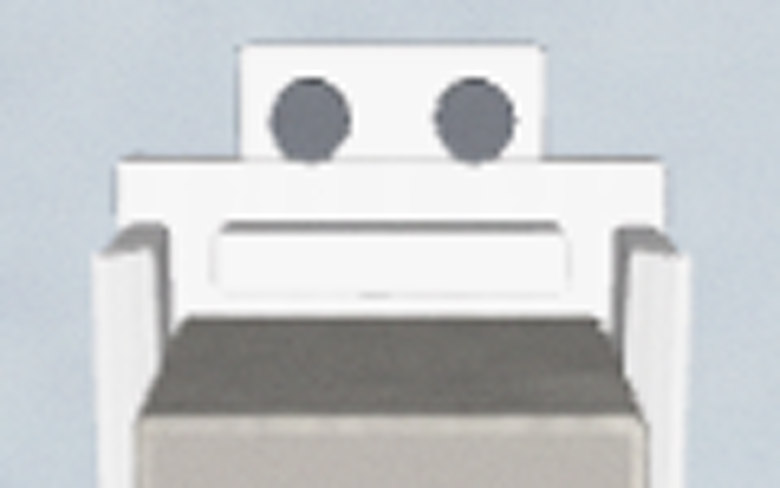

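>>> arm_command:
  targets:
    - [0.6, 0, 0, 0.2, 0]
    - [0.6, 0, 0, 0.2, 0]
    - [0.6, 0, 0, 0.2, 0]
    - [0.6, 0, 0, 0, 0]

```text
time: 12.3
tcp_pos: [0.5063, 0.1866, 0.0376]
ee_rot: [-0.0, 0.795, 0.607, -0.001]
contact_force: [-7.4, 2.5, -1.2]
finger_gap: 0.422
```

>>> arm_command:
  targets:
    - [0.6, 0, 0, 0.15, 0]
    - [0.6, 0, 0, 0.1, 0]
    - [0.6, 0, 0, 0, 0]

```text
time: 12.6
tcp_pos: [0.5063, 0.1866, 0.0352]
ee_rot: [-0.0, 0.795, 0.607, -0.001]
contact_force: [-7.1, 1.7, -1.6]
finger_gap: 0.423
```

>>> arm_command:
  targets:
    - [0.6, 0, 0, 0.08, 0]
    - [0.6, 0, 0, 0, 0]

```text
time: 12.8
tcp_pos: [0.5063, 0.1866, 0.0345]
ee_rot: [-0.0, 0.795, 0.607, -0.001]
contact_force: [-7.3, 2.0, -0.3]
finger_gap: 0.419
```

>>> arm_command:
  targets:
    - [0.6, 0, 0, 0.06, 0]
    - [0.6, 0, 0, 0, 0]
    - [0.6, 0, 0, 0, 0]

```text
time: 13.1
tcp_pos: [0.5064, 0.1866, 0.0339]
ee_rot: [-0.0, 0.795, 0.607, -0.001]
contact_force: [-6.4, 1.6, 0.5]
finger_gap: 0.423
```

```bash
python3 shot.py 10 wrist side; python3 - <<'E'
from h import *
c=load("wrist10.npz"); crop(c,220,140,340,215,6.5,"pics/w10b.png")
c=load("side10.npz"); crop(c,170,180,310,300,5,"pics/d10a.png")
E
```

```text
{'time': 13.2, 'tcp_pos': [0.5064, 0.1866, 0.0339], 'ee_rot': [-0.0003, 0.7946, 0.6072, -0.0005], 'contact_force': [-7.2892, 3.1276, -0.2713], 'finger_gap': 0.4235}
```

View pics/w10b.png

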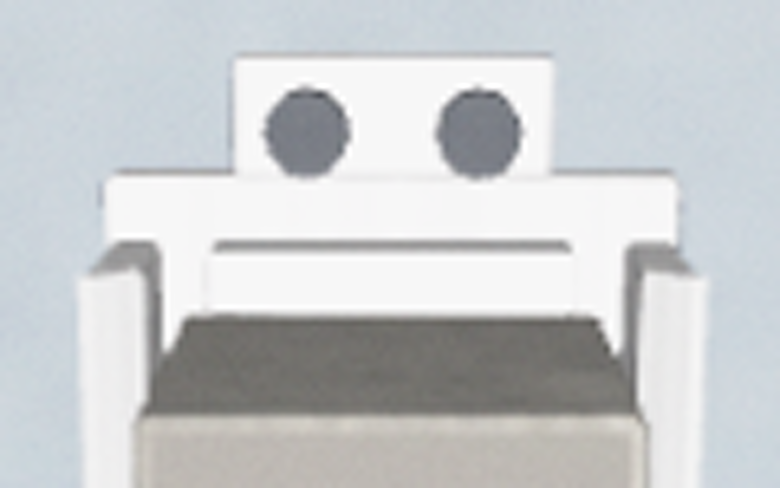

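>>> arm_command:
  targets:
    - [0.6, 0, -0.1, 0.02, 0]
    - [0.6, 0, -0.05, 0, 0]
    - [0.6, 0, 0, 0, 0]

```text
time: 13.5
tcp_pos: [0.5053, 0.1869, 0.0339]
ee_rot: [-0.0, 0.795, 0.607, -0.0]
contact_force: [-6.4, 1.4, 1.4]
finger_gap: 0.42
```

>>> arm_command:
  targets:
    - [0.6, 0, -0.05, 0.02, 0]
    - [0.6, 0, 0, 0, 0]

```text
time: 13.7
tcp_pos: [0.5053, 0.1869, 0.0339]
ee_rot: [0.0, 0.795, 0.607, 0.0]
contact_force: [-4.5, 0.1, 3.4]
finger_gap: 0.423
```

>>> arm_command:
  targets:
    - [0.0, 0, 0, 0, 0]
    - [0.0, 0, 0, 0, 0]
    - [0.0, 0, 0, 0, 0]
    - [0.0, 0, 0, -0.5, 0]
    - [0.0, 0, 0, -1, 0]
    - [0.0, 0, 0, -2, 0]
    - [0.0, 0, 0, -3, 0]
    - [0.0, 0, 0, -3.5, 0]

```text
time: 14.5
tcp_pos: [0.5047, 0.1867, 0.135]
ee_rot: [0.0, 0.795, 0.607, -0.0]
contact_force: [0.8, -0.3, 1.0]
finger_gap: 0.504
```

```bash
python3 shot.py 11 wrist side scene; python3 - <<'E'
from h import *
c=load("wrist11.npz"); crop(c,180,100,380,250,4,"pics/w11b.png")
c=load("side11.npz"); crop(c,170,180,310,300,5,"pics/d11a.png")
c=load("scene11.npz"); crop(c,210,200,350,300,5,"pics/s11a.png")
E
```

```text
{'time': 14.65, 'tcp_pos': [0.5065, 0.1877, 0.1364], 'ee_rot': [0.0002, 0.7946, 0.6071, 0.0023], 'contact_force': [-0.2062, -0.545, -1.2773], 'finger_gap': 0.5014}
```

View pics/wrist11.png

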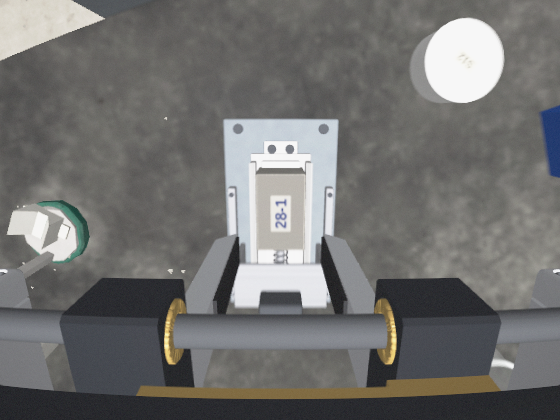

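View pics/d11a.png

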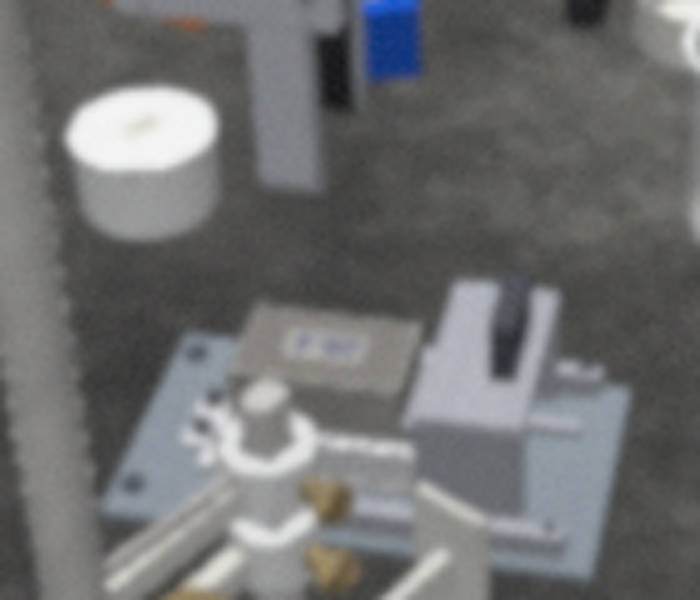

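View pics/s11a.png

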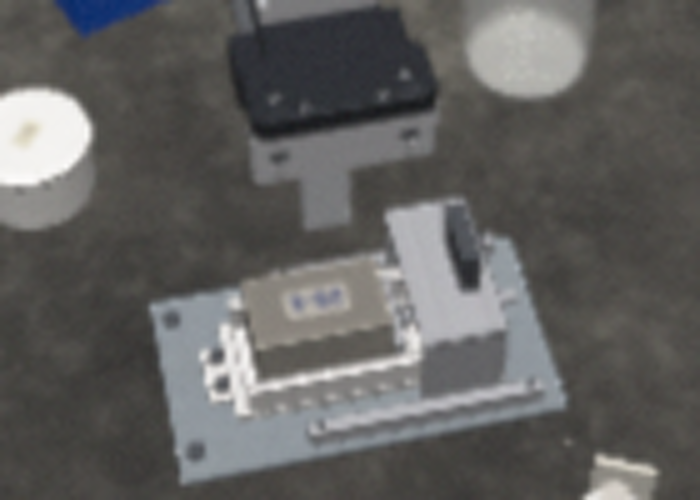

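```bash
python3 - <<'E'
from h import *
s=load("scene11.npz");d=load("side11.npz")
crop(s,270,225,330,270,12,"pics/s11t.png");crop(d,250,225,300,265,14,"pics/d11t.png")
yaw=np.radians(-15.4);o=np.array([.4979,.18916])
for v in (.045,.05,.055):
    P=[(30+v*1000+a,b,z) for a,b,z in((-5,-17,85),(5,-17,85),(5,17,85),(-5,17,85),(-5,-17,60))]
    P=np.array(P)/1000;W=np.c_[o[0]+np.cos(yaw)*P[:,0]-np.sin(yaw)*P[:,1],o[1]+np.sin(yaw)*P[:,0]+np.cos(yaw)*P[:,1],P[:,2]]
    print(v,((proj(s,W)-[270,225])*12).round(0).tolist(),((proj(d,W)-[250,225])*14).round(0).tolist())
E
```

```text
0.045 [[376.0, 323.0], [427.0, 313.0], [382.0, 177.0], [332.0, 186.0], [373.0, 404.0]] [[212.0, 267.0], [290.0, 277.0], [339.0, 113.0], [263.0, 105.0], [214.0, 419.0]]
0.05 [[401.0, 318.0], [453.0, 309.0], [407.0, 172.0], [357.0, 181.0], [398.0, 399.0]] [[251.0, 272.0], [330.0, 281.0], [377.0, 118.0], [301.0, 109.0], [252.0, 424.0]]
0.055 [[427.0, 313.0], [479.0, 304.0], [432.0, 168.0], [382.0, 177.0], [424.0, 394.0]] [[290.0, 277.0], [369.0, 286.0], [415.0, 122.0], [339.0, 113.0], [290.0, 429.0]]
```

View pics/s11t.png

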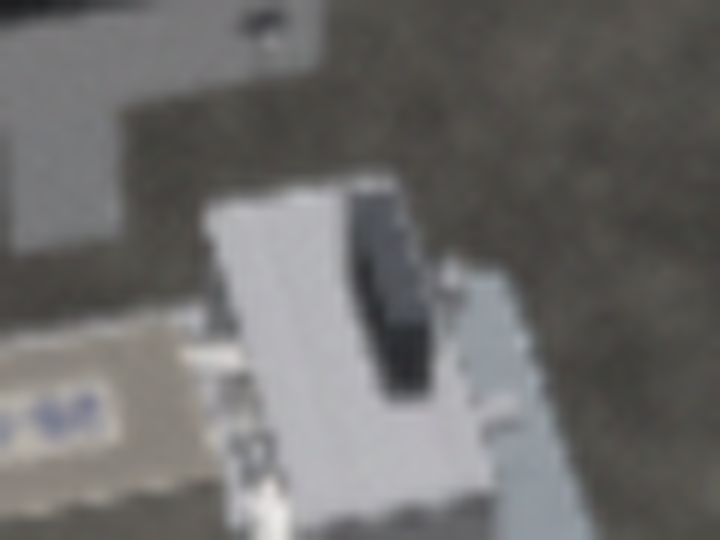

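View pics/d11t.png

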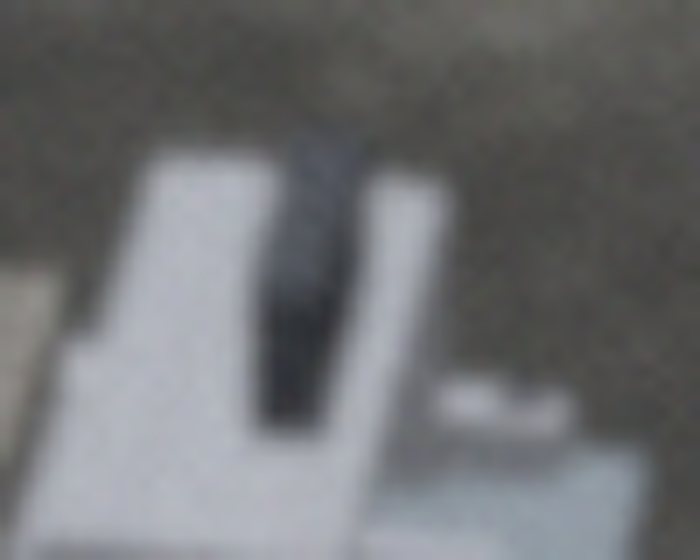

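>>> arm_command:
  targets:
    - [1, -0.1, 4, -1, 0]
    - [1, 0, 4, 0, 0]
    - [1, 0, 2, 0, 0]
    - [1, 0, 0, 3, 0]
    - [1, 0, 0, 3, 0]
    - [1, 0, 0, 1.9, 0]
    - [1, 0, 0, 0, 0]
    - [1, 0, 0, 0, 0]
  newtons: 30

```text
time: 15.45
tcp_pos: [0.6011, 0.1596, 0.0647]
ee_rot: [-0.0, 0.795, 0.607, -0.0]
contact_force: [-0.6, 0.2, 0.1]
finger_gap: 0.007
```

```bash
python3 shot.py 12 wrist side scene; python3 - <<'E'
from h import *
c=load("side12.npz"); crop(c,170,180,310,300,5,"pics/d12a.png")
c=load("scene12.npz"); crop(c,210,180,370,300,5,"pics/s12a.png")
E
```

```text
{'time': 15.6, 'tcp_pos': [0.602, 0.16, 0.0659], 'ee_rot': [0.0002, 0.7946, 0.6072, 0.0008], 'contact_force': [-0.8902, 0.0956, -0.7637], 'finger_gap': 0.0052}
```

View pics/wrist12.png

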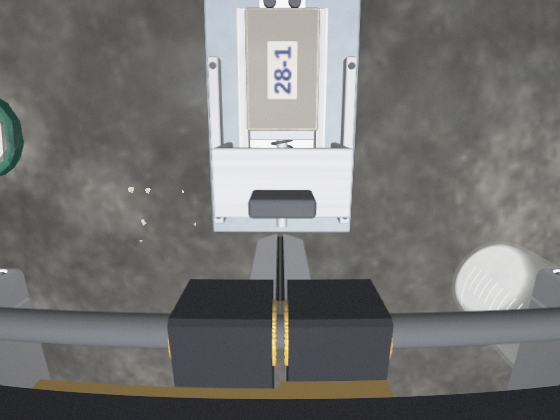

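View pics/d12a.png

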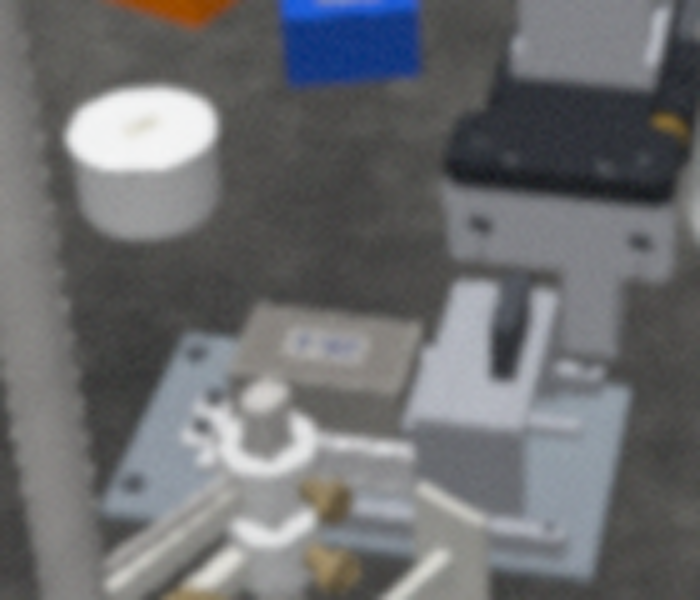

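View pics/s12a.png

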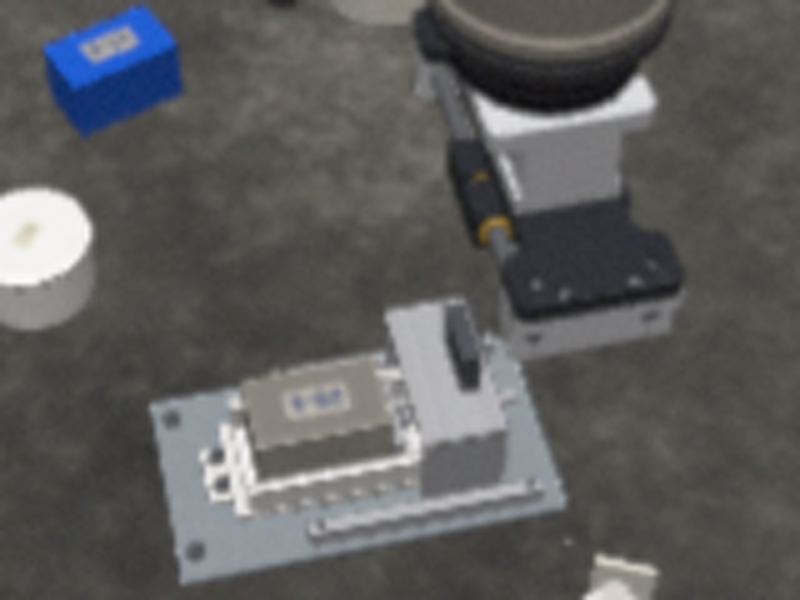

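>>> arm_command:
  targets:
    - [1, 0, -0.5, -0.1, 0]
    - [1, 0, -0.4, 0, 0]
    - [1, 0, -0.2, 0, 0]
    - [1, 0, -0.2, 0, 0]
    - [1, 0, -0.2, 0, 0]
    - [1, 0, -0.2, 0, 0]
    - [1, 0, -0.2, 0, 0]
    - [1, 0, 0, 0, 0]

```text
time: 16.4
tcp_pos: [0.5831, 0.1648, 0.0658]
ee_rot: [0.0, 0.795, 0.607, 0.0]
contact_force: [3.1, -0.6, -0.3]
finger_gap: 0.008
```

>>> arm_command:
  targets:
    - [1, 0, -0.2, 0, 0]
    - [1, 0, -0.2, 0, 0]
    - [1, 0, -0.2, 0, 0]
    - [1, 0, -0.2, 0, 0]
    - [1, 0, -0.2, 0, 0]

```text
time: 16.9
tcp_pos: [0.5732, 0.1675, 0.0658]
ee_rot: [0.0, 0.795, 0.607, 0.0]
contact_force: [4.7, -0.6, 0.7]
finger_gap: 0.001
```

>>> arm_command:
  targets:
    - [1, 0, -0.2, 0, 0]
    - [1, 0, -0.2, 0, 0]
    - [1, 0, -0.2, 0, 0]
    - [1, 0, -0.2, 0, 0]

```text
time: 17.3
tcp_pos: [0.5655, 0.1696, 0.0658]
ee_rot: [0.0, 0.795, 0.607, 0.0]
contact_force: [3.7, -0.1, 2.1]
finger_gap: 0.003
```

>>> arm_command:
  targets:
    - [1, 0, -0.2, 0, 0]
    - [1, 0, -0.2, 0, 0]
    - [1, 0, -0.2, 0, 0]
    - [1, 0, -0.2, 0, 0]
    - [1, 0, -0.2, 0, 0]

```text
time: 17.8
tcp_pos: [0.5558, 0.1722, 0.0657]
ee_rot: [0.0, 0.795, 0.607, 0.0]
contact_force: [4.2, -0.6, 2.6]
finger_gap: 0.002
```

>>> arm_command:
  targets:
    - [1, 0, -0.2, 0, 0]
    - [1, 0, -0.2, 0, 0]
    - [1, 0, -0.2, 0, 0]
    - [1, 0, 0, 0, 0]

```text
time: 18.2
tcp_pos: [0.5497, 0.1738, 0.0656]
ee_rot: [-0.0, 0.795, 0.607, -0.0]
contact_force: [1.5, 0.5, 2.5]
finger_gap: 0.004
```

```bash
python3 shot.py 13 wrist side scene; python3 - <<'E'
from h import *
c=load("side13.npz"); crop(c,170,180,310,300,5,"pics/d13a.png")
E
```

```text
{'time': 18.35, 'tcp_pos': [0.5496, 0.1736, 0.0654], 'ee_rot': [-0.0002, 0.7946, 0.6072, -0.0005], 'contact_force': [1.2227, 0.9912, 1.2816], 'finger_gap': 0.0035}
```

View pics/wrist13.png

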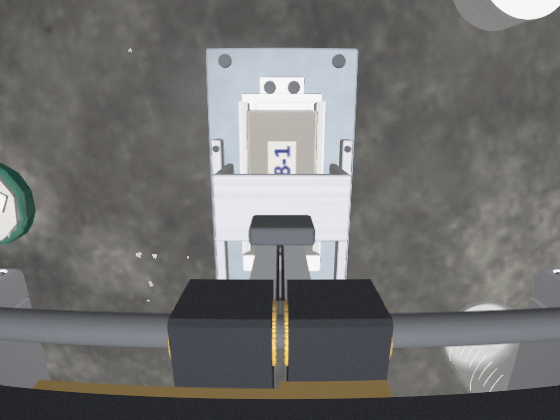

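View pics/d13a.png

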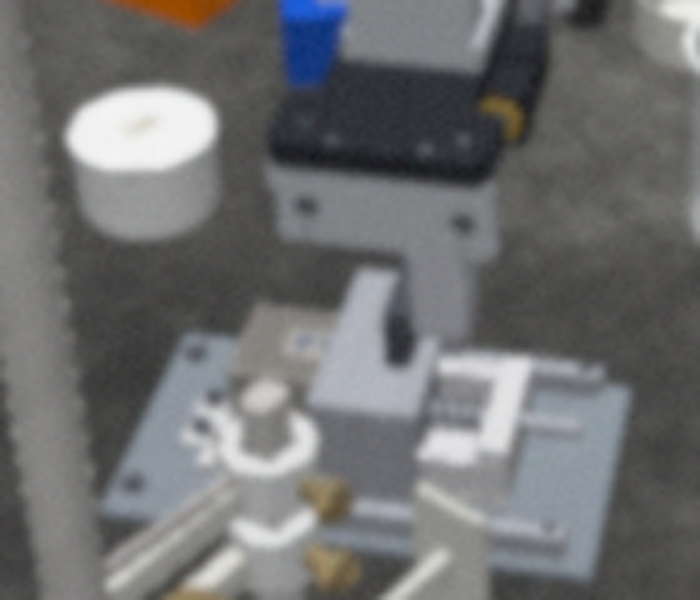

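```bash
python3 - <<'E'
from h import *
c=load("wrist13.npz");yaw=np.radians(-15.4);o=np.array([.4979,.18916])
R=np.array([[np.cos(yaw),-np.sin(yaw)],[np.sin(yaw),np.cos(yaw)]])
for uv,z in((( 280,175),.0595),((282,216),.085),((282,230),.085),((280,50),.006),((282,111),.052)):
    X=ray(c,[uv],z)[0];print(uv,((X[:2]-o)@R*1000).round(1))
E
```

```text
(280, 175) [11.4 -1.1]
(282, 216) [27.9 -0.1]
(282, 230) [35.2 -0.1]
(280, 50) [-64.8  -1.2]
(282, 111) [-23.6  -0.1]
```

>>> arm_command:
  targets:
    - [1, 0, -0.15, 0, 0]
    - [1, 0, -0.15, 0, 0]
    - [1, 0, -0.1, 0, 0]
    - [1, 0, -0.1, 0, 0]

```text
time: 18.75
tcp_pos: [0.5451, 0.1748, 0.0655]
ee_rot: [0.0, 0.795, 0.607, -0.0]
contact_force: [4.2, -1.2, -2.8]
finger_gap: 0.007
```

>>> arm_command:
  targets:
    - [1, 0, -0.1, 0, 0]
    - [1, 0, -0.1, 0, 0]

```text
time: 18.95
tcp_pos: [0.5432, 0.1754, 0.0656]
ee_rot: [0.0, 0.795, 0.607, -0.0]
contact_force: [4.2, -2.5, -2.4]
finger_gap: 0.002
```

>>> arm_command:
  targets:
    - [1, 0, -0.1, 0, 0]
    - [1, 0, -0.05, 0, 0]

```text
time: 19.15
tcp_pos: [0.5418, 0.1758, 0.0656]
ee_rot: [0.0, 0.795, 0.607, -0.0]
contact_force: [3.4, -2.1, -3.5]
finger_gap: 0.003
```

>>> arm_command:
  targets:
    - [1, 0, -0.05, 0, 0]
    - [1, 0, -0.05, 0, 0]

```text
time: 19.35
tcp_pos: [0.5409, 0.1761, 0.0656]
ee_rot: [0.0, 0.795, 0.607, -0.0]
contact_force: [4.0, -2.9, -2.7]
finger_gap: 0.003
```

>>> arm_command:
  targets:
    - [1, 0, -0.05, 0, 0]
    - [1, 0, -0.05, 0, 0]

```text
time: 19.55
tcp_pos: [0.5408, 0.1761, 0.0657]
ee_rot: [0.001, 0.795, 0.607, 0.0]
contact_force: [10.3, -4.7, -9.7]
finger_gap: 0.002
```

>>> arm_command:
  targets:
    - [1, 0, -0.05, 0, 0]
    - [1, 0, -0.05, 0, 0]

```text
time: 19.75
tcp_pos: [0.5407, 0.1761, 0.0658]
ee_rot: [0.001, 0.795, 0.607, 0.001]
contact_force: [16.0, -5.6, -12.4]
finger_gap: 0.006
```

>>> arm_command:
  targets:
    - [1, 0, -0.05, 0, 0]
    - [1, 0, 0, 0, 0]

```text
time: 19.95
tcp_pos: [0.5407, 0.1761, 0.0658]
ee_rot: [0.001, 0.795, 0.607, 0.001]
contact_force: [16.1, -5.9, -12.6]
finger_gap: 0.005
```

>>> arm_command:
  targets:
    - [1, 0, 0.15, 0, 0]
    - [1, 0, 0.5, 0, 0]
    - [1, 0, 2, 0, 0]
    - [1, 0, 2, -1, 0]
    - [1, 0, 0, -4.5, 0]
    - [1, 0, 0, -4.5, 0]
    - [1, 0, 0, 0, 0]
    - [1, 0, 0, 0, 0]

```text
time: 20.75
tcp_pos: [0.5836, 0.1653, 0.1667]
ee_rot: [-0.0, 0.794, 0.607, 0.001]
contact_force: [-1.5, 1.1, -0.6]
finger_gap: 0.006
```

```bash
python3 shot.py 14 wrist side scene; python3 - <<'E'
from h import *
yaw=np.radians(-15.4);o=np.array([.4979,.18916])
def W(P):
    P=np.array(P,float)/1000;return np.c_[o[0]+np.cos(yaw)*P[:,0]-np.sin(yaw)*P[:,1],o[1]+np.sin(yaw)*P[:,0]+np.cos(yaw)*P[:,1],P[:,2]]
for n,b in(("wrist",(180,80,380,230)),("side",(170,180,310,300)),("scene",(210,200,350,300))):
    c=load(n+"14.npz");f=5 if n!="wrist" else 4
    crop(c,*b,f,f"pics/{n}14a.png")
    im=cv2.imread(f"pics/{n}14a.png")
    for v,col in((0,(0,0,255)),(3,(0,255,0))):
        for Q in ([(2+v,-39.5,59.5),(42+v,-39.5,59.5),(42+v,39.5,59.5),(2+v,39.5,59.5)],[(25+v,-17,84.5),(35+v,-17,84.5),(35+v,17,84.5),(25+v,17,84.5)]):
            q=(proj(c,W(Q))-b[:2])*f+f/2
            cv2.polylines(im,[q.astype(int)],True,col,1)
    cv2.imwrite(f"pics/{n}14o.png",im)
E
```

```text
{'time': 20.9, 'tcp_pos': [0.5826, 0.1647, 0.1645], 'ee_rot': [-0.0004, 0.7945, 0.6073, -0.001], 'contact_force': [-0.7549, -0.5553, 0.7979], 'finger_gap': 0.0049}
```

View pics/wrist14o.png

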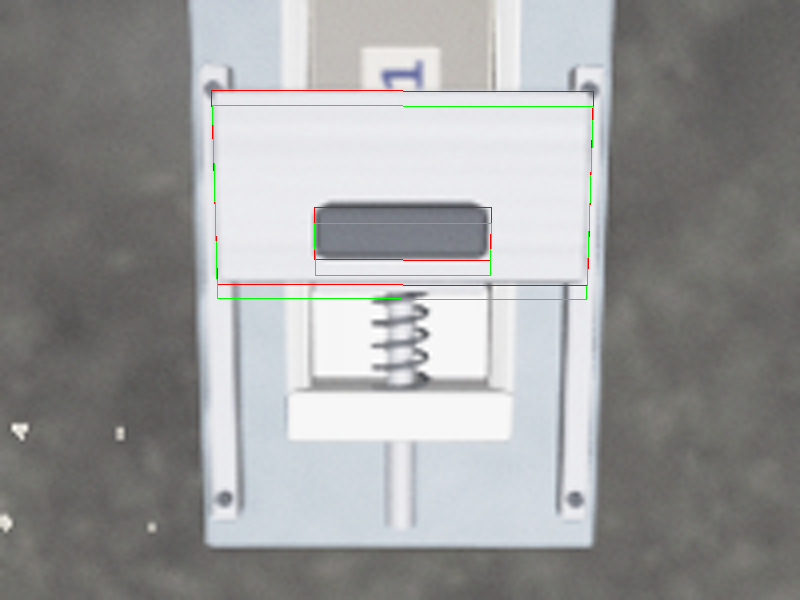

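View pics/side14o.png

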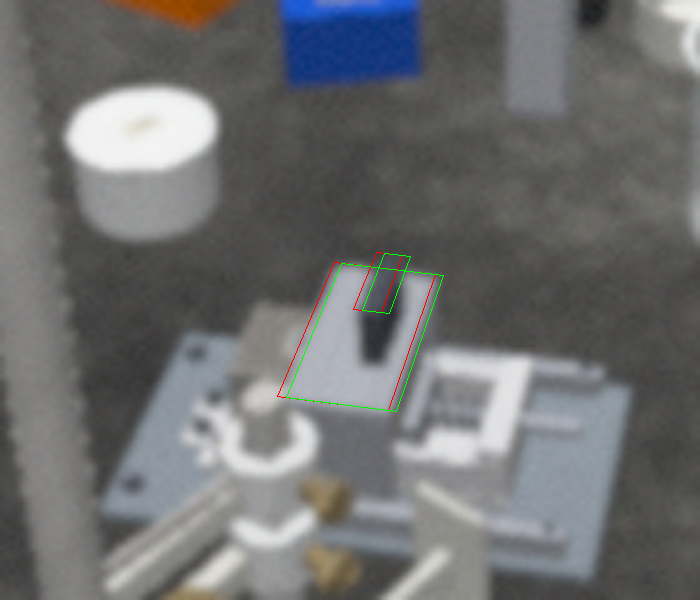

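View pics/scene14o.png

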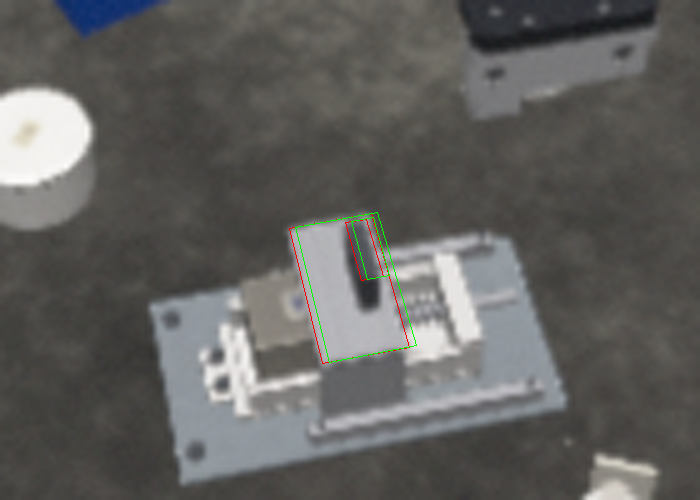

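View pics/wrist14.png

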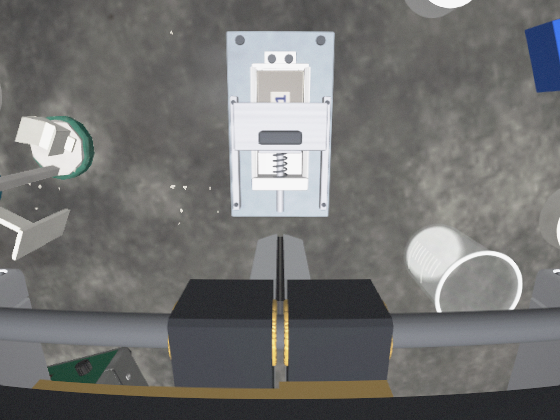

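```bash
python3 - <<'E'
from h import *
c=load("wrist14.npz");yaw=np.radians(-15.4);o=np.array([.4979,.18916])
R=np.array([[np.cos(yaw),-np.sin(yaw)],[np.sin(yaw),np.cos(yaw)]])
crop(c,210,0,350,120,5,"pics/w14f.png")
E
```

View pics/w14f.png

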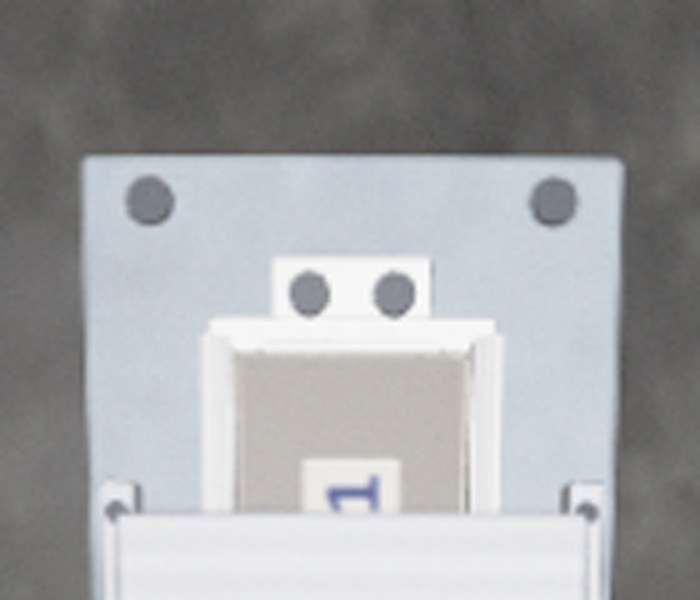

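```bash
python3 -c "
from station import job_done,state
print(state()['time'],state()['contact_force']);print(job_done())"
```

```text
20.9 [-0.75486315 -0.55526197  0.79786182]
the job is handed in; nothing more can be done
None
```

The prism is loaded behind the lip and released, the rail is pushed against its home stop, and the job is handed in at 20.9 s.

**Loading the prism:** I picked the near grey prism and held it level above the lip. The follower answered at magazine x of about +29 mm, which puts the channel about 7 mm toward +x of its mean setting. I pushed it back about 11.7 mm at up to 7.7 N, short of the 14 mm stop. I then lowered it to the floor, eased it back to the lip and let go.

**Closing the rail:** I pushed it by its tab at about 4 N until it stopped dead. The force then rose to 17 N along the push, 21 N in total, and I backed off.

**Last checks:**
- **Prism:** it lies straight and level behind the lip.
- **Rail:** the overlay drawn for fully home matches it in the wrist and scene pictures.
- **Side camera:** this one disagreed, putting the rail 1–3 mm off home. That is about the calibration error, and the hard stop by feel supports it being home.
- **Surroundings:** I steered clear of the tin, bottle and beaker, and nothing looked moved in the pictures I viewed. I did not measure their positions again at the end. The gripper is clear and touching nothing.

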